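Scrape the trimming board clean

ROBOT

A 7-joint arm with a two-finger parallel gripper is mounted at the origin on the work surface. World frame = base frame: x ahead of the robot, y to its left, z up, the work surface at z = 0. Lengths are in m, angles in rad, forces in N, time in s.
With the tool pointing down it reaches from about 0.425 to 0.925 m from the base axis. Payload 6.8 kg.
Tool frame: the origin (TCP) lies midway between the tips of the shut fingers; the grasp point (between the pads) lies 19 mm behind it (bot.hold_point_z is the distance from the TCP to the grasp point, in m); z points along the fingers, y is the line along which they close (so a half turn about z gives the same grasp; the last joint's range is limited). The gripper opens to 85 mm and grips with 20 to 120 N. Pads are 22 mm wide; open, the fingers measure 114 mm over their backs; the gripper's body (76 mm by 85 mm) begins 54 mm behind the grasp point. The pads swing forward as they close: fully open they stand 13 mm farther back than shut.
Start: joints at [-1.288, 0.477, 0.022, 1.555, -0.011, 1.109, -0.083], TCP at [0.257, 0.624, 0.203] pointing down, gripper open.
Joint ranges: [-2.96, 2.96], [-0.34, 2.1], [-1.41, 1.46], [0.24, 2.44], [-1.37, 4.51], [0.17, 1.92], [-2.96, 2.96]. Speed limits (rad/s): [2.39, 2.39, 3.14, 3.14, 3.14, 3.14, 3.14].

INTERFACE

Orientations are given as a unit quaternion [w, x, y, z].
In Python, from station import bot gives the robot as it stands. The module is installed in compiled form; this text tells all that it offers.
- The arm moves only by the tool step_arm, never from a script. Its argument "increments" is a list that holds one entry, the list of rows, each a list of 7 numbers: the opening, from -1 (shut) to 1 (fully open), then the shift along the tool's x, y, z in mm, then the turn, a rotation vector about the tool's x, y, z in degrees. In form: [[[grip, x, y, z, ax, ay, az], ...]]. A call has 1 to 10 rows; each row is the pose to reach, as a shift and turn from the pose commanded when the call began, along the tool's axes at that moment; what a row does not reach only later rows make up. A row lasts 1/12 s, in which the tool goes at most 41.7 mm and 7.16 degrees, less where a joint would pass 70% of its speed; a pose out of reach is approached as far as the arm can. A call with a gripper value outside its range is refused whole. The fingers move at their own pace and stop on an object; "force" is the grip in N (left out, the last holds). Time passes only in rows, so rows that repeat a pose let the fingers close. It gives the time, the measured TCP pose, the force, the opening and the grip force at its end, in the units of the state.
- bot.get_obs(): the state, without advancing time (a new reading comes with each control period).
- bot.read_camera(name): name is "scene" or "top" or "wrist"; returns a dict with "image" (420x560x3 uint8, red, green, blue), "camera_matrix" (3x3 intrinsics, pixels), "R" (3x3) and "t" (3): a world point X has camera coordinates R X + t. Camera axes: x right, y down, z forward; pixel columns grow to the right and rows downward; lengths in m; the calibration is good to about 2 mm. The wrist camera is an equidistant fisheye: a pixel r from the principal point sees the ray r / f radians off the axis. A picture is of the moment at which its call begins. There is no depth.
- bot.hand_in(): hands the job in; it is judged then, once.
The state is a dict: "t": time; "q": joint angles; "joint_vel": joint speeds; "joint_torque": joint torques, N m; "eef_pos": TCP position; "tool_rot": TCP orientation; "contact_force": force on the tool from outside, world axes, zero at the start; "torque": the same for the moment, N m; "gripper_width": opening from 0.0 (shut) to 1.0 (fully open); "grasp_force": force on a finger pad.
Only numpy, scipy, OpenCV 4.12 (cv2) and the standard library are available. Lean on these libraries where they do the work, as an engineer would, in place of code of your own. Each camera call takes 0.05 s, during which the arm holds its last target. There are 200 camera calls.

TASK

Clear the model-making station: with the scraper block, wipe the five plastic chips off the raised board over its open end into the catch tray, including those under the drying shelf. Then park the scraper flat on the cork pad, and last fold the tray's hinged lid shut. Touch the chips only with the scraper, and leave everything else where it stands.

Things in the scene. Friction and masses are not known exactly. Their poses are not given: they have to be found in the camera images.
- station: Fixed trimming station. Origin: on the table under the centre of its raised board. Board: blue, 120 mm (x, between rails) by 170 mm (y -85 to 85), top 30 mm above the table. Rails 5 mm thick, inner faces at x = +-60, 38 mm high (8 above the board), run along front (-x) and rear (+x), y -85 to 175. The board's -y end is open; at y = 85 it drops off into the catch tray.
- tray_in (a point): Centre of the inner floor of the grey catch tray at the board's +y end; in the station frame at (0, 127.5, 5) mm. The tray spans x +-60, y 85 to 170; its walls rise to 38 mm above the table.
- shelf_front (a point): Middle of the lower front edge of the fixed plywood drying shelf over the board's rear half; in the station frame (2, -12.5, 160) mm. The shelf spans x 2 to 82, y -85 to 60, 160 to 172 mm above the table, on 12 mm square posts at x = 74, y = -78 and 52 (behind the rear rail). Chips under it can be reached only from the front, with the tool leaning back towards -x.
- lid (a joint): Hinge of the tray's plywood lid, rad: 0 = shut, flat on the tray; starts open at 1.75 to 2.2 (past upright, leaning away from the board); stiff, stays where left. Hinge line along the station's x at y = 175, 40 mm high. Lid: 128 mm along x, reaches 86 mm from the hinge, 5 mm thick (shut: y 89 to 175, 40 to 45 mm high).
- lid_edge (a point): Middle of the lid's free edge (mid thickness), 86 mm from the hinge line.
- scraper: Loose wooden scraper block, 90 g. Origin: centre of the underside of its foot, a flat bar 90 (x) x 30 (y) x 14 mm high. A grip block 30 (x) x 24 (y) mm stands on the foot, from 14 to 56 mm high, centred at x = -25 (so the foot reaches 70 mm beyond the grip's centre at the +x end, 20 mm at the other). Starts on the table.
- pad: Fixed cork parking pad on the table, 120 (x) x 100 (y) x 4 mm thick. Origin: centre of its underside.
- chip1: Loose chip: white plastic offcut, a bar 24 x 10 mm, 8 mm thick, 12 g, lying on the station's board. Origin: middle of its underside.
- chip2: Loose chip: white plastic offcut, an L of 8 mm bars, 22 x 20 mm, 8 mm thick, 12 g, lying on the station's board. Origin: middle of its underside.
- chip3: Loose chip: white plastic offcut, a T of 8 mm bars, 22 x 20 mm, 8 mm thick, 12 g, lying on the station's board. Origin: middle of its underside.
- chip4: Loose chip: white plastic offcut, a stub 18 x 14 mm, 8 mm thick, 12 g, lying on the station's board. Origin: middle of its underside.
- chip5: Loose chip: white plastic offcut, a cross of 7 mm bars, 22 x 22 mm, 8 mm thick, 12 g, lying on the station's board. Origin: middle of its underside.
- house: Bystander: model house with a dark gable roof, 56 x 76 mm, 66 mm high, standing on the table near the pad and scraper. Origin: centre of underside.
- shelf_house: Bystander: small model house, 40 x 56 mm, 50 mm high, drying on top of the station's shelf. Origin: centre of underside.
- glue: Bystander: glue bottle, 40 mm diameter, 100 mm high, behind the station. Origin: centre of underside.
- pot: Bystander: small glass pot, 48 mm diameter, 50 mm high, beyond the lid at the left. Origin: centre of underside.
- knife: Bystander: flat craft knife, 95 x 14 x 10 mm with a 25 mm blade at its +x end, lying in front of the station. Origin: underside of the handle's middle.
- tape: Bystander: roll of tape lying flat, 60 mm diameter, 18 mm high, behind the station. Origin: centre of underside.

How it is judged:
On the way, in this order (a step that is already met when the one before it is completed fails the run):
1. All five chips lie in the catch tray, the lid still open (more than 1.4 rad) and the scraper not yet on the pad (y of chip1 in the frame of station between 0.084 and 0.172 m and (y of chip1 in the frame of station above 0.09 m or z of chip1 in the frame of station below 0.027 m) and x of chip1 in the frame of station between -0.062 and 0.062 m and z of each of chip1, chip2, chip3, chip4, chip5 in the frame of station below 0.036 m and y of chip2 in the frame of station between 0.084 and 0.172 m and (y of chip2 in the frame of station above 0.09 m or z of chip2 in the frame of station below 0.027 m) and x of chip2 in the frame of station between -0.062 and 0.062 m and y of chip3 in the frame of station between 0.084 and 0.172 m and (y of chip3 in the frame of station above 0.09 m or z of chip3 in the frame of station below 0.027 m) and x of chip3 in the frame of station between -0.062 and 0.062 m and y of chip4 in the frame of station between 0.084 and 0.172 m and (y of chip4 in the frame of station above 0.09 m or z of chip4 in the frame of station below 0.027 m) and x of chip4 in the frame of station between -0.062 and 0.062 m and y of chip5 in the frame of station between 0.084 and 0.172 m and (y of chip5 in the frame of station above 0.09 m or z of chip5 in the frame of station below 0.027 m) and x of chip5 in the frame of station between -0.062 and 0.062 m and value of joint lid above 1.4 rad and not (horizontal distance between scraper and pad below 0.025 m and z of scraper in the frame of pad between 0.001 and 0.008 m and angle between scraper's own z axis and vertical below 0.1 rad and linear speed of scraper below 0.02 m/s)), for 0.2 s.
2. The scraper lies flat on the cork pad, its centre within 25 mm of the pad's centre, released, while the lid is still open (more than 1.4 rad) (horizontal distance between scraper and pad below 0.025 m and z of scraper in the frame of pad between 0.001 and 0.008 m and angle between scraper's own z axis and vertical below 0.1 rad and linear speed of scraper below 0.02 m/s and contact force between the fingers and scraper below 0.1 N and value of joint lid above 1.4 rad), for 0.2 s.
3. The lid is folded shut, within 0.07 rad (4 degrees) of flat (value of joint lid below 0.07 rad), for 0.2 s.
At the end, for the whole second after the job is handed in: All five chips lie inside the catch tray, below its rim; the scraper lies still, flat on the cork pad, its centre within 25 mm of the pad's centre; the lid is shut to within 0.07 rad (4 degrees); the robot has let go of everything (y of chip1 in the frame of station between 0.084 and 0.172 m and (y of chip1 in the frame of station above 0.09 m or z of chip1 in the frame of station below 0.027 m) and x of chip1 in the frame of station between -0.062 and 0.062 m and z of each of chip1, chip2, chip3, chip4, chip5 in the frame of station below 0.036 m and y of chip2 in the frame of station between 0.084 and 0.172 m and (y of chip2 in the frame of station above 0.09 m or z of chip2 in the frame of station below 0.027 m) and x of chip2 in the frame of station between -0.062 and 0.062 m and y of chip3 in the frame of station between 0.084 and 0.172 m and (y of chip3 in the frame of station above 0.09 m or z of chip3 in the frame of station below 0.027 m) and x of chip3 in the frame of station between -0.062 and 0.062 m and y of chip4 in the frame of station between 0.084 and 0.172 m and (y of chip4 in the frame of station above 0.09 m or z of chip4 in the frame of station below 0.027 m) and x of chip4 in the frame of station between -0.062 and 0.062 m and y of chip5 in the frame of station between 0.084 and 0.172 m and (y of chip5 in the frame of station above 0.09 m or z of chip5 in the frame of station below 0.027 m) and x of chip5 in the frame of station between -0.062 and 0.062 m and horizontal distance between scraper and pad below 0.025 m and z of scraper in the frame of pad between 0.001 and 0.008 m and angle between scraper's own z axis and vertical below 0.1 rad and linear speed of scraper below 0.02 m/s and contact force between the fingers and scraper below 0.1 N and value of joint lid below 0.07 rad); the robot touches nothing.
It fails at once if The gripper or arm touches a chip: only the scraper may move the chips (contact force between any of the fingers, the arm and chip1 above 0.2 N or contact force between any of the fingers, the arm and chip2 above 0.2 N or contact force between any of the fingers, the arm and chip3 above 0.2 N or contact force between any of the fingers, the arm and chip4 above 0.2 N or contact force between any of the fingers, the arm and chip5 above 0.2 N).
It fails at once if A chip falls off the board or out of the tray onto the table, or is lifted or flung more than 50 mm above the board (z of any of chip1, chip2, chip3, chip4, chip5 in the frame of station above 0.08 m or (z of chip1 in the frame of station below 0.027 m and y of chip1 in the frame of station below 0.07 m) or height (world z) of any of chip1, chip2, chip3, chip4, chip5 below 0.002 m or (z of chip2 in the frame of station below 0.027 m and y of chip2 in the frame of station below 0.07 m) or (z of chip3 in the frame of station below 0.027 m and y of chip3 in the frame of station below 0.07 m) or (z of chip4 in the frame of station below 0.027 m and y of chip4 in the frame of station below 0.07 m) or (z of chip5 in the frame of station below 0.027 m and y of chip5 in the frame of station below 0.07 m)).
It fails at once if A bystander (either house, glue bottle, pot, knife or tape roll) is moved more than 20 mm (distance of any of house, shelf_house, glue, pot, knife, tape from where it was at the start of the episode above 0.02 m).
It also fails if it takes over 72 s, if anything falls off the work surface, if the arm or the gripper's body presses on something with over 40 N, if the wrist force passes 120 N, or if a joint passes its speed limit or range.

## Working session

There is one attempt and no reset: what is moved stays moved. The work goes in short steps, Python scripts to look and compute and a tool call to move; the robot and the scene stay as the last step left them, time stands still between calls to the robot, and variables do not carry over. Pictures are saved under pics/ and viewed, at most 10 in all, crops included, and the job is handed in when it is done.

Besides the shell and the picture viewer there is one more tool, called after "Call:" by a JSON object that holds its "api" and its "payload", one argument or row to a line. step_arm: Moves the arm, as the interface text tells. Its arguments: {"type":"object","properties":{"increments":{"type":"array"},"force":{"type":"number"}},"required":["increments"]}

```bash
mkdir -p pics
python3 - <<'E'
from station import bot
import cv2,pickle
o=bot.get_obs();print({k:o[k] for k in('t','eef_pos','tool_rot')})
d={}
for n in('scene','top','wrist'):
    c=bot.read_camera(n);d[n]=c;cv2.imwrite(f'pics/{n}0.png',c['image'][...,::-1])
    print(n,c['camera_matrix'],c['R'],c['t'])
pickle.dump(d,open('cam0.pkl','wb'))
a=cv2.resize(d['top']['image'],(800,600),interpolation=cv2.INTER_CUBIC)
cv2.imwrite('pics/top0b.png',a[...,::-1])
a=cv2.resize(d['scene']['image'],(800,600),interpolation=cv2.INTER_CUBIC)
cv2.imwrite('pics/scene0b.png',a[...,::-1])
E
```

```text
{'t': 0.0, 'eef_pos': array([0.25689345, 0.6235488 , 0.20243506]), 'tool_rot': array([-1.15168555e-04,  1.94147405e-01,  9.80971972e-01, -8.73217482e-04])}
scene [[407.43282371   0.         281.97965463]
 [  0.         407.43282371 206.45053102]
 [  0.           0.           1.        ]] [[ 0.14515778  0.98936492  0.00928844]
 [ 0.67013386 -0.09140547 -0.73659056]
 [-0.72790785  0.11314634 -0.67627514]] [-0.10610987 -0.30718097  1.52741878]
top [[504.62562009   0.         280.70816496]
 [  0.         504.62562009 199.92057003]
 [  0.           0.           1.        ]] [[ 0.06802134 -0.9976772  -0.00364619]
 [-0.97173977 -0.06542403 -0.22680722]
 [ 0.22604184  0.01897088 -0.97393285]] [0.00812482 0.61542683 1.45352458]
wrist [[325.1922621    0.         282.86413354]
 [  0.         325.1922621  210.28937909]
 [  0.           0.           1.        ]] [[ 0.38047881  0.92478726 -0.00209518]
 [ 0.89347193 -0.36700847  0.25886811]
 [ 0.23862898 -0.10036581 -0.96591041]] [-0.67475114 -0.03344903  0.3776423 ]
```

View pics/top0b.png

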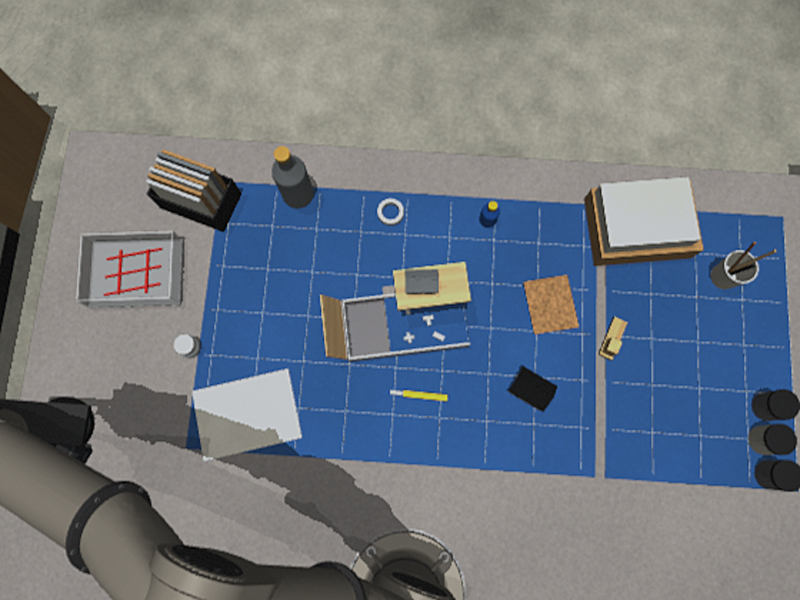

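View pics/scene0b.png

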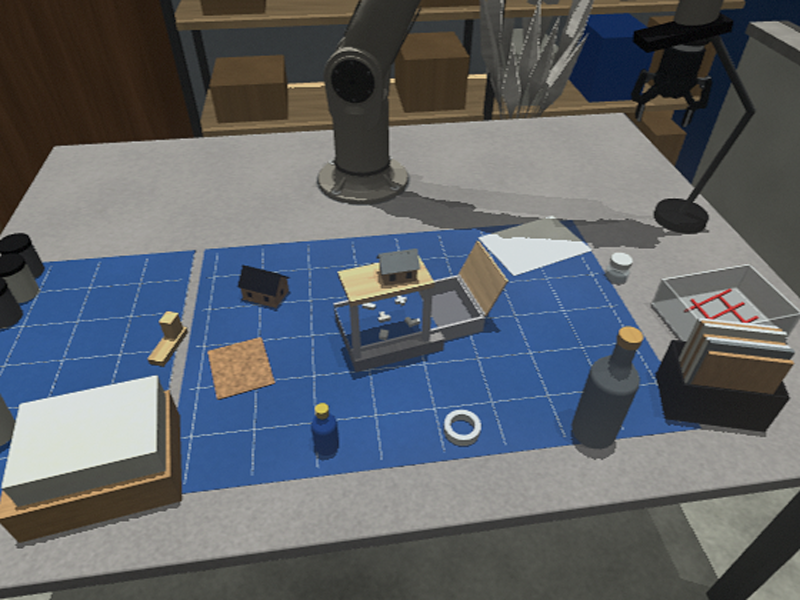

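Top view: the station sits near (430,320) with its lid at (333,327), the scraper at (612,340), the pad at (551,305) and the house at (532,388). The scene view shows the same things, with two chips visible under the shelf. I'll take enlarged crops next.

Run:
```python
import cv2
def crop(n,x0,y0,x1,y1,s,out):
    a=cv2.imread(f'pics/{n}0.png')[y0:y1,x0:x1]
    cv2.imwrite('pics/'+out,cv2.resize(a,None,fx=s,fy=s,interpolation=cv2.INTER_CUBIC))
crop('top',222,178,448,290,3.5,'topc.png')
crop('scene',95,165,360,290,3,'scenec.png')
```

```text
(no output)
```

View pics/topc.png

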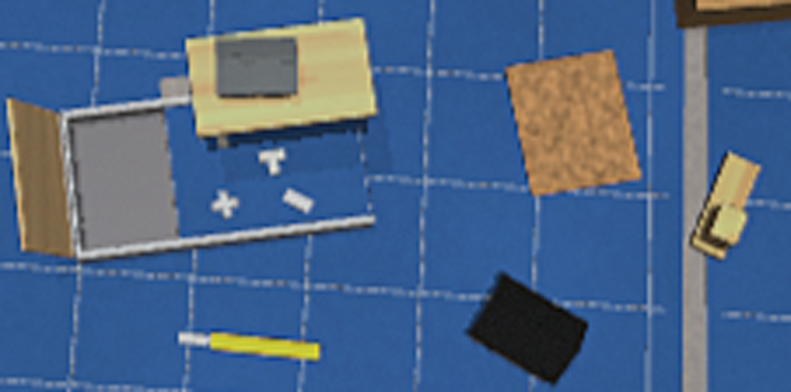

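View pics/scenec.png

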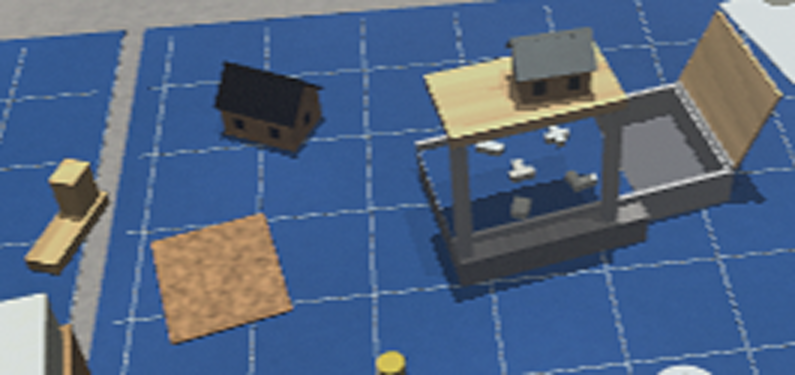

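The top crop shows these chips: T at (271,160), cross at (225,203), bar at (298,200). The scene crop shows the L at (580,180) and the stub at (520,207) under the shelf. The scraper's long end points away from the robot. Next I fit the poses from both views.

```bash
cat > h.py <<'E'
import numpy as np,pickle
from scipy.optimize import least_squares
from scipy.spatial.transform import Rotation as Ro
try: D=pickle.load(open('cam0.pkl','rb'))
except Exception: D={}
def px(n,u,v):
    return (222+(u+.5)/3.5-.5,178+(v+.5)/3.5-.5) if n=='top' else (95+(u+.5)/3-.5,165+(v+.5)/3-.5)
def proj(n,X):
    c=D[n];p=np.atleast_2d(X)@c['R'].T+c['t'];p=p@c['camera_matrix'].T;return p[:,:2]/p[:,2:]
def ray(n,uv,z):
    c=D[n];d=c['R'].T@np.linalg.inv(c['camera_matrix'])@[*uv,1];o=-c['R'].T@c['t'];return o+d*(z-o[2])/d[2]
def fit(C,x0):
    """C: (cam,u,v,model xyz mm). Fits x,y,z,yaw."""
    M=np.array([c[3] for c in C],float)/1e3
    P=np.array([px(*c[:3]) for c in C])
    def f(p):
        X=M@Ro.from_euler('z',p[3]).as_matrix().T+p[:3]
        return np.concatenate([proj(c[0],X[i])[0]-P[i] for i,c in enumerate(C)])
    s=least_squares(f,x0,loss='soft_l1',f_scale=1);return s.x,f(s.x).reshape(-1,2)
E
python3 - <<'E'
from h import *
np.set_printoptions(precision=4,suppress=True)
t,s='top','scene'
S=[(t,375,220,(-62.5,-85,38)),(t,78,258,(-65,175,38)),(t,62,113,(65,175,38)),(t,187,40,(82,60,172)),(t,361,17,(82,-85,172)),(t,376,111,(2,-85,172)),(t,199,131,(2,60,172)),(t,177,237,(-60,85,30)),(t,162,108,(60,85,30)),
(s,424,75,(2,-85,172)),(s,625,95,(82,60,172)),(s,452,130,(82,-85,172)),(s,683,85,(-65,175,38)),(s,735,172,(65,175,38)),(s,416,145,(-65,-85,38))]
p,r=fit(S,[.6,0,0,0]);print('station',p,'\n',r)
Rs=Ro.from_euler('z',p[3]).as_matrix()
for nm,n,u,v in[('T',t,271,160),('cross',t,225,203),('bar',t,298,200),('T',s,521,169),('cross',s,556,134),('bar',s,489,147),('L',s,580,180),('stub',s,520,207)]:
    print(nm,n,1e3*Rs.T@(ray(n,px(n,u,v),.034+p[2])-p[:3]))
for nm,a,b in[('e1',(t,8,98),(s,780,98)),('e2',(t,22,248),(s,722,12))]:
    f=lambda X:np.concatenate([proj(c[0],X)[0]-px(*c) for c in(a,b)])
    q=least_squares(f,[.6,.1,.1]);L=1e3*Rs.T@(q.x-p[:3]);print(nm,L,np.arctan2(L[2]-40,175-L[1]),q.cost)
C=[(t,732,152,(45,15,14)),(t,761,166,(45,-15,14)),(t,692,248,(-45,15,7)),(t,722,259,(-45,-15,7)),(t,729,222,(-25,0,56)),
(s,72,173,(-25,0,56)),(s,27,260,(45,-15,14)),(s,60,267,(45,15,14)),(s,108,196,(-45,15,14))]
p,r=fit(C,[.6,-.4,0,-.4]);print('scraper',p,'\n',r)
C=[(t,506,68,(60,50,4)),(t,611,50,(60,-50,4)),(t,640,180,(-60,-50,4)),(t,534,194,(-60,50,4)),
(s,151,241,(-60,-50,4)),(s,263,213,(-60,50,4)),(s,292,308,(60,50,4)),(s,173,341,(60,-50,4))]
p,r=fit(C,[.6,-.3,0,.2]);print('pad',p,'\n',r)
for nm,u,v in[('house',527,328),('knife',250,343),('glue',425,20)]:print(nm,ray(t,px(t,u,v),.06 if nm=='house' else .01))
E
```

```text
station [ 0.5528 -0.0072 -0.0024  0.1906] 
 [[-0.3858 -0.7502]
 [-0.6119 -0.3115]
 [-0.496  -0.6456]
 [-0.4708 -0.3628]
 [ 0.481   0.1169]
 [ 0.2497  0.6006]
 [-0.4822  1.1237]
 [ 0.5288  0.782 ]
 [ 0.2154 -0.6079]
 [ 0.1732 -0.2557]
 [ 1.002   1.0848]
 [-0.3405  2.8132]
 [-2.2779 -0.8929]
 [-0.579  -0.1842]
 [-0.0398 -1.2941]]
T top [-0.7315 -3.4828 34.    ]
cross top [-33.541   41.2574  34.    ]
bar top [-38.7364 -22.2145  34.    ]
T scene [-3.1061 -3.478  34.    ]
cross scene [-36.8167  41.6253  34.    ]
bar scene [-39.9938 -22.5233  34.    ]
L scene [27.1991 42.2408 34.    ]
stub scene [ 41.6526 -18.8163  34.    ]
e1 [ 63.8417 211.8879 114.5519] 2.0302708561082894 0.06003111582629214
e2 [-62.6962 213.8531 115.7769] 2.044575685079739 0.045819099835814246
scraper [ 0.5437 -0.4139 -0.0062 -0.3521] 
 [[-1.5184  0.1876]
 [-0.7219  0.0534]
 [-0.8449 -0.6704]
 [-0.2858  0.1306]
 [-0.0989  0.5362]
 [-0.9651  0.0554]
 [-0.5174  0.4795]
 [-0.8125  0.0349]
 [-0.194  -0.8882]]
pad [ 0.6107 -0.2796 -0.0039  0.2335] 
 [[-0.4367 -0.0882]
 [ 0.4654 -0.0199]
 [ 0.4971 -0.3574]
 [-0.6308  0.8834]
 [-0.0825 -0.0348]
 [ 0.2537 -0.6597]
 [ 0.3161  0.0666]
 [-0.5088  0.7481]]
house [ 0.4187 -0.2335  0.06  ]
knife [ 0.3945 -0.0026  0.01  ]
glue [ 0.6946 -0.1425  0.01  ]
```

```bash
cat >> h.py <<'E'
def ori(th,psi):
    s,c=np.sin(np.radians(th)),np.cos(np.radians(th))
    return Ro.from_euler('z',psi,degrees=True)*Ro.from_matrix(np.array([[-c,0,s],[0,1,0],[-s,0,-c]]))
def start():
    from station import bot
    o=bot.get_obs();w=o['tool_rot'];return np.array(o['eef_pos']),Ro.from_quat([w[1],w[2],w[3],w[0]])
def plan(p,R,calls,nd=0):
    """calls: list of lists of (pos,th,psi); prints each row relative to its call's start pose; returns the end pose"""
    for i,W in enumerate(calls):
        p0,R0=p,R
        for pos,th,psi in W:
            d=np.round(1e3*(R0.inv().apply(np.array(pos)-p0)),nd);a=np.round((R0.inv()*ori(th,psi)).as_rotvec(degrees=True),1)
            p=p0+R0.apply(d/1e3);R=R0*Ro.from_rotvec(a,degrees=True)
            print(i,[*map(float,d)],[*map(float,a)],'|',np.round(pos,3),th)
    return p,R
ST=np.array([.552,-.007,0.]);SPSI=10.9
def st(x,y,z): return ST+Ro.from_euler('z',SPSI,degrees=True).apply(np.array([x,y,z])/1e3)
E
python3 - <<'E'
from h import *
p,R=start()
g=np.array([.5202,-.4053,.038]);psi=-20.2
z=lambda:ori(35,psi).apply([0,0,1])
tcp=g+.019*z();pre=tcp-.10*z()
plan(p,R,[[((.48,.42,.34),0,-22.4)],[((.56,.02,.36),0,-22.4)],[((.50,-.33,.30),20,psi)],[(pre,35,psi)],[(tcp,35,psi)]],0)
E
```

```text
0 [-284.0, -104.0, -137.0] [-0.1, 0.0, 0.0] | [0.48 0.42 0.34] 0
1 [-226.0, -339.0, -20.0] [0.0, 0.0, 0.0] | [0.56 0.02 0.36] 0
2 [-78.0, -346.0, 60.0] [-0.4, -20.0, -2.2] | [ 0.5  -0.33  0.3 ] 20
3 [68.0, -64.0, 183.0] [0.0, -15.0, 0.0] | [ 0.477 -0.389  0.104] 35
4 [0.0, -0.0, 100.0] [0.0, 0.0, 0.0] | [ 0.53  -0.409  0.022] 35
```

Call:
{"api": "step_arm", "payload": {
  "increments": [
    [[1, -284, -104, -137, 0, 0, 0], [1, -284, -104, -137, 0, 0, 0], [1, -284, -104, -137, 0, 0, 0], [1, -284, -104, -137, 0, 0, 0], [1, -284, -104, -137, 0, 0, 0], [1, -284, -104, -137, 0, 0, 0], [1, -284, -104, -137, 0, 0, 0], [1, -284, -104, -137, 0, 0, 0], [1, -284, -104, -137, 0, 0, 0]]
  ]
}}

```text
t: 0.9
eef_pos: [0.4887, 0.4123, 0.3445]
tool_rot: [0.004, 0.2, 0.98, 0.001]
contact_force: [1.1, -1.2, 0.5]
gripper_width: 0.999
grasp_force: 0.0
```

Call:
{"api": "step_arm", "payload": {
  "increments": [
    [[1, -226, -339, -20, 0, 0, 0], [1, -226, -339, -20, 0, 0, 0], [1, -226, -339, -20, 0, 0, 0], [1, -226, -339, -20, 0, 0, 0], [1, -226, -339, -20, 0, 0, 0], [1, -226, -339, -20, 0, 0, 0], [1, -226, -339, -20, 0, 0, 0], [1, -226, -339, -20, 0, 0, 0], [1, -226, -339, -20, 0, 0, 0], [1, -226, -339, -20, 0, 0, 0]]
  ]
}}

```text
t: 1.73
eef_pos: [0.5598, 0.0165, 0.3606]
tool_rot: [0.0, 0.195, 0.981, -0.0]
contact_force: [1.5, -1.0, 0.5]
gripper_width: 0.998
grasp_force: 0.0
```

Call:
{"api": "step_arm", "payload": {
  "increments": [
    [[1, -78, -346, 60, -0.4, -20, -2.2], [1, -78, -346, 60, -0.4, -20, -2.2], [1, -78, -346, 60, -0.4, -20, -2.2], [1, -78, -346, 60, -0.4, -20, -2.2], [1, -78, -346, 60, -0.4, -20, -2.2], [1, -78, -346, 60, -0.4, -20, -2.2], [1, -78, -346, 60, -0.4, -20, -2.2], [1, -78, -346, 60, -0.4, -20, -2.2], [1, -78, -346, 60, -0.4, -20, -2.2], [1, -78, -346, 60, -0.4, -20, -2.2]]
  ]
}}

```text
t: 2.57
eef_pos: [0.497, -0.3356, 0.2997]
tool_rot: [0.17, 0.177, 0.969, -0.032]
contact_force: [0.0, -0.6, -0.6]
gripper_width: 1.0
grasp_force: 0.0
```

Run:
```python
from h import *
p,R=start()
psi=-20.2;g=np.array([.5202,-.4053,.038]);z=ori(35,psi).apply([0,0,1])
plan(p,R,[[(g-.101*z,35,psi)]])
```

```text
0 [72.0, -57.0, 164.0] [-0.3, -15.0, -0.4] | [ 0.466 -0.385  0.121] 35
```

Call:
{"api": "step_arm", "payload": {
  "increments": [
    [[1, 72, -57, 164, -0.3, -15, -0.4], [1, 72, -57, 164, -0.3, -15, -0.4], [1, 72, -57, 164, -0.3, -15, -0.4], [1, 72, -57, 164, -0.3, -15, -0.4], [1, 72, -57, 164, -0.3, -15, -0.4], [1, 72, -57, 164, -0.3, -15, -0.4], [1, 72, -57, 164, -0.3, -15, -0.4]]
  ]
}}

```text
t: 3.15
eef_pos: [0.4878, -0.3573, 0.1706]
tool_rot: [0.293, 0.158, 0.942, -0.049]
contact_force: [0.5, 0.2, -0.3]
gripper_width: 0.996
grasp_force: 0.0
```

Run:
```python
from h import *
from station import bot
import cv2
p,R=start();print(p,R.as_matrix())
c=bot.read_camera('wrist');pickle.dump(c,open('w1.pkl','wb'))
im=cv2.resize(c['image'],(800,600),interpolation=cv2.INTER_CUBIC)[...,::-1].copy()
cv2.imwrite('pics/w1.png',im)
K=c['camera_matrix']
def fp(X):
    d=c['R']@X+c['t'];r=np.hypot(*d[:2]);t=np.arctan2(r,d[2]);return K[:2,2]+K[0,0]*t*d[:2]/r
S=Ro.from_euler('z',-20.2,degrees=True).as_matrix()
for m in[(45,15,14),(45,-15,14),(-10,12,56),(-40,12,56),(-10,-12,56),(-40,-12,56),(-45,15,14),(-45,-15,14)]:
    print(m,np.round(fp(S@np.array(m)/1e3+[.5437,-.4139,0])/.7))
```

```text
[ 0.48778306 -0.35731849  0.17058039] [[-0.77785105  0.32608027  0.53723309]
 [ 0.26908638  0.9453412  -0.18418074]
 [-0.56792628  0.00129692 -0.8230784 ]]
(45, 15, 14) [376. 271.]
(45, -15, 14) [339. 271.]
(-10, 12, 56) [367. 259.]
(-40, 12, 56) [366. 224.]
(-10, -12, 56) [331. 258.]
(-40, -12, 56) [327. 223.]
(-45, 15, 14) [374. 178.]
(-45, -15, 14) [329. 178.]
```

View pics/w1.png

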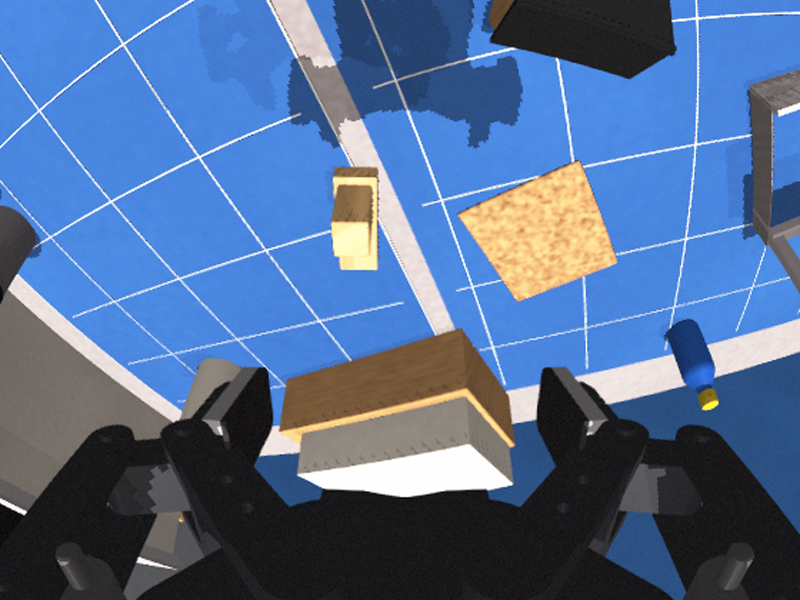

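The wrist view shows the scraper's foot ends at (339–378,270) and (333–378,178). That matches my projection to about 2 px, so the pose is good. Now the approach.

Run:
```python
from h import *
p,R=start();print(p)
psi=-20.2;g=np.array([.5208,-.4035,.039]);z=ori(35,psi).apply([0,0,1])
plan(p,R,[[(g-.07*z,35,psi),(g+.019*z,35,psi)]])
```

```text
[ 0.4855414  -0.35881319  0.16892585]
0 [35.0, -30.0, 64.0] [0.7, -0.5, 0.7] | [ 0.483 -0.39   0.096] 35
0 [34.0, -31.0, 153.0] [0.7, -0.5, 0.7] | [ 0.531 -0.407  0.023] 35
```

Call:
{"api": "step_arm", "payload": {
  "increments": [
    [[1, 35, -30, 64, 0.7, -0.5, 0.7], [1, 35, -30, 64, 0.7, -0.5, 0.7], [1, 35, -30, 64, 0.7, -0.5, 0.7], [1, 34, -31, 90, 0.7, -0.5, 0.7], [1, 34, -31, 120, 0.7, -0.5, 0.7], [1, 34, -31, 140, 0.7, -0.5, 0.7], [1, 34, -31, 153, 0.7, -0.5, 0.7], [1, 34, -31, 153, 0.7, -0.5, 0.7]]
  ]
}}

```text
t: 3.87
eef_pos: [0.5863, -0.3644, 0.0953]
tool_rot: [0.269, 0.189, 0.943, -0.055]
contact_force: [-0.1, -0.7, -0.2]
gripper_width: 1.0
grasp_force: 0.0
```

Run:
```python
from h import *
p,R=start();print(p)
psi=-20.2;g=np.array([.5208,-.4035,.039]);z=ori(35,psi).apply([0,0,1])
plan(p,R,[[(g+.019*z,35,psi)]],1)
```

```text
[ 0.58629353 -0.36436907  0.09531325]
0 [67.2, -60.8, 42.9] [-1.5, -3.1, -2.1] | [ 0.531 -0.407  0.023] 35
```

Run:
```python
from station import bot
o=bot.get_obs();print(o['q'],o['joint_vel'])
```

```text
[ 0.18078724  0.45481584  0.38573589  2.1066552  -1.36480268  0.21491303
  2.95644025] [ 0.26569172  0.20356119 -0.20930607 -0.18629791 -0.0044119  -0.01561929
  0.00687008]
```

```bash
cat >> h.py <<'E'
def log():
    from station import bot
    o=bot.get_obs();p,R=start()
    with open('log.txt','a') as f: print(*o['q'],*p,*R.as_quat(),file=f)
    return p,R
E
python3 - <<'E'
from h import *
p,R=log()
plan(p,R,[[((.52,-.33,.30),0,-22.4)]])
with open('log.txt','a') as f: print(-1.288, 0.477, 0.022, 1.555, -0.011, 1.109, -0.083,0.25689345, 0.6235488 , 0.20243506,  1.94147405e-01,  9.80971972e-01, -8.73217482e-04,-1.15168555e-04,file=f)
E
```

```text
0 [-45.0, 6.0, -213.0] [-0.2, 31.9, -0.3] | [ 0.52 -0.33  0.3 ] 0
```

Call:
{"api": "step_arm", "payload": {
  "increments": [
    [[1, -45, 6, -213, 0, 32, 0], [1, -45, 6, -213, 0, 32, 0], [1, -45, 6, -213, 0, 32, 0], [1, -45, 6, -213, 0, 32, 0], [1, -45, 6, -213, 0, 32, 0], [1, -45, 6, -213, 0, 32, 0], [1, -45, 6, -213, 0, 32, 0]]
  ]
}}

```text
t: 4.45
eef_pos: [0.523, -0.3331, 0.288]
tool_rot: [-0.004, 0.201, 0.98, -0.002]
contact_force: [2.3, -0.3, -0.9]
gripper_width: 1.002
grasp_force: 0.0
```

Run:
```python
from h import *
log()
```

Call:
{"api": "step_arm", "payload": {
  "increments": [
    [[1, 0, 0, 0, 0, 0, 7], [1, 0, 0, 0, 0, 0, 14], [1, 0, 0, 0, 0, 0, 21], [1, 0, 0, 0, 0, 0, 28], [1, 0, 0, 0, 0, 0, 35], [1, 0, 0, 0, 0, 0, 42], [1, 0, 0, 0, 0, 0, 49], [1, 0, 0, 0, 0, 0, 56], [1, 0, 0, 0, 0, 0, 63], [1, 0, 0, 0, 0, 0, 70]]
  ]
}}

```text
t: 5.28
eef_pos: [0.5234, -0.3337, 0.2861]
tool_rot: [-0.001, 0.728, 0.685, -0.001]
contact_force: [-0.3, -1.2, 0.1]
gripper_width: 0.997
grasp_force: 0.0
```

Run:
```python
from h import *
p,R=log();print(np.loadtxt('log.txt').round(3))
import itertools
L=np.loadtxt('log.txt');Q=L[:,:7];P=L[:,7:10];RR=Ro.from_quat(L[:,10:])
def fk(q,v,sg):
    h,a,b,d,y0,y7=v
    q=q*sg;T=Ro.from_euler('z',y0+q[0])*Ro.from_euler('y',q[1]);p=np.array([0,0,h])
    p=p+T.apply([0,0,a]);T=T*Ro.from_euler('z',q[2])*Ro.from_euler('y',q[3]);p=p+T.apply([0,0,b])
    T=T*Ro.from_euler('z',q[4])*Ro.from_euler('y',q[5]);p=p+T.apply([0,0,d]);return p,T*Ro.from_euler('z',q[6]+y7)
best=[]
for s in itertools.product([1,-1],repeat=4):
    sg=np.array([s[0],1,s[1],1,s[2],1,s[3]])
    def f(v):
        e=[]
        for q,pp,r in zip(Q,P,RR):
            x,T=fk(q,v,sg);e+=[*(x-pp)*3,*(r.inv()*T).as_rotvec()]
        return np.array(e)
    for y0 in(-1.5,0,1.5,3):
        for y7 in(0,1.5,3,-1.5):
            r=least_squares(f,[.35,.4,.4,.25,y0,y7]);best.append((r.cost,tuple(sg),r.x))
best.sort(key=lambda b:b[0])
for b in best[:3]:print(b)
```

```text
[[ 1.810e-01  4.550e-01  3.860e-01  2.107e+00 -1.365e+00  2.150e-01
   2.956e+00  5.860e-01 -3.640e-01  9.500e-02  1.890e-01  9.430e-01
  -5.500e-02  2.690e-01]
 [-1.288e+00  4.770e-01  2.200e-02  1.555e+00 -1.100e-02  1.109e+00
  -8.300e-02  2.570e-01  6.240e-01  2.020e-01  1.940e-01  9.810e-01
  -1.000e-03 -0.000e+00]
 [-2.560e-01  4.890e-01  1.047e+00  1.630e+00 -4.300e-01  1.285e+00
   2.034e+00  5.230e-01 -3.330e-01  2.880e-01  2.010e-01  9.800e-01
  -2.000e-03 -4.000e-03]
 [-3.630e-01  6.730e-01  1.355e+00  1.640e+00 -6.660e-01  1.382e+00
   1.020e+00  5.230e-01 -3.340e-01  2.860e-01  7.280e-01  6.850e-01
  -1.000e-03 -1.000e-03]]
(np.float64(0.0029185649200351104), (np.int64(-1), np.int64(1), np.int64(-1), np.int64(1), np.int64(-1), np.int64(1), np.int64(-1)), array([ 0.28437397,  0.55590652,  0.47865235,  0.35262693, -0.08404191,
        1.49005636]))
(np.float64(0.0029185649200351234), (np.int64(-1), np.int64(1), np.int64(-1), np.int64(1), np.int64(-1), np.int64(1), np.int64(-1)), array([ 0.28437397,  0.55590653,  0.47865235,  0.35262693, -0.08404191,
        1.49005636]))
(np.float64(0.002918564920035267), (np.int64(-1), np.int64(1), np.int64(-1), np.int64(1), np.int64(-1), np.int64(1), np.int64(-1)), array([ 0.28437398,  0.55590652,  0.47865235,  0.35262693, -0.08404191,
       -4.79312894]))
```

```bash
cat > kin.py <<'E'
from h import *
SG=np.array([-1,1,-1,1,-1,1,-1.])
LO=np.array([-2.96,-.34,-1.41,.24,-1.37,.17,-2.96]);HI=np.array([2.96,2.1,1.46,2.44,4.51,1.92,2.96])
def fk(q,v):
    h,a,b,d,y0,y7,o2,o3,o4,o5,o6,e1,e2,w=v
    q=np.asarray(q)*SG+np.array([y0,o2,o3,o4,o5,o6,y7])
    E=Ro.from_euler;T=E('zy',[0,0])
    T=E('z',q[0])*E('y',q[1]);p=np.array([0,0,h])+T.apply([0,0,a])
    T=T*E('z',q[2]);p=p+T.apply([e1,0,0]);T=T*E('y',q[3]);p=p+T.apply([e2,0,b])
    T=T*E('z',q[4])*E('y',q[5]);p=p+T.apply([w,0,d]);return p,T*E('z',q[6])
def calib():
    L=np.loadtxt('log.txt');Q=L[:,:7];P=L[:,7:10];RR=Ro.from_quat(L[:,10:])
    v0=np.array([.284,.556,.479,.353,-.084,1.49]+[0]*8)
    def f(v):
        e=[]
        for q,pp,r in zip(Q,P,RR):
            x,T=fk(q,v);e+=[*(x-pp)*3,*(r.inv()*T).as_rotvec()]
        return np.array(e+[*(v-v0)*.003])
    r=least_squares(f,v0);return r.x,np.abs(f(r.x)[:-14]).max()
def ik(p,R,v,q0,wt=.02,lo=LO+.05,hi=HI-.05):
    def f(q):
        x,T=fk(q,v);return np.array([*(x-p)*3,*(R.inv()*T).as_rotvec(),*(q-q0)*wt*.05])
    r=least_squares(f,np.clip(q0,lo+.01,hi-.01),bounds=(lo,hi));return r.x,np.abs(f(r.x)[:6]).max()
E
python3 - <<'E'
from kin import *
v,e=calib();print(v.round(4),e)
np.random.seed(0)
def tst(nm,p,th,psi):
    R=ori(th,psi);S=[]
    for k in range(60):
        q,er=ik(p,R,v,np.random.uniform(LO,HI))
        if er<.01:S.append((np.min(np.minimum(q-LO,HI-q)/np.array([1,1,1,1,1,1,1.])),q))
    S.sort(key=lambda s:-s[0]);print(nm,th,psi,len(S))
    for s in S[:3]:print('   %.2f'%s[0],s[1].round(2))
g=np.array([.5208,-.4035,.039])
def T(th,psi):return g+.019*ori(th,psi).apply([0,0,1])
tst('g35',T(35,-20.2),35,-20.2)
tst('g35f',T(35,-20.2),-35,159.8)
tst('sw',st(-12,-60,75)+.019*ori(35,SPSI).apply([0,0,1]),35,SPSI)
tst('swf',st(-12,-60,75)+.019*ori(35,SPSI).apply([0,0,1]),-35,SPSI+180)
E
```

```text
[ 0.0808  0.4387  0.3016  0.1491 -0.0806  1.4903  0.0062 -0.0127 -0.0269
  0.004   0.0339  0.1815 -0.1059  0.0072] 0.022742356569149844
g35 35 -20.2 19
   0.18 [ 1.42  0.81 -1.09  2.26  2.01  0.45  0.05]
   0.18 [ 1.41  0.8  -1.08  2.26  2.02  0.43  0.03]
   0.16 [-0.03  0.66  0.82  2.26  4.35  0.64 -2.73]
g35f -35 159.8 36
   0.18 [0.17 0.57 0.55 2.26 4.3  0.48 0.54]
   0.18 [0.05 0.62 0.72 2.26 4.33 0.57 0.46]
   0.17 [0.04 0.62 0.72 2.26 4.34 0.57 0.45]
sw 35 10.9 0
swf -35 190.9 0
```

Call:
{"api": "step_arm", "payload": {
  "increments": [
    [[1, 0, 0, 0, 0, 0, 7], [1, 0, 0, 0, 0, 0, 14], [1, 0, 0, 0, 0, 0, 21], [1, 0, 0, 0, 0, 0, 28], [1, 0, 0, 0, 0, 0, 35], [1, 0, 0, 0, 0, 0, 42], [1, 0, 0, 0, 0, 0, 49], [1, 0, 0, 0, 0, 0, 56], [1, 0, 0, 0, 0, 0, 63], [1, 0, 0, 0, 0, 0, 70]]
  ]
}}

```text
t: 6.12
eef_pos: [0.5235, -0.3336, 0.2861]
tool_rot: [0.0, 0.99, 0.144, -0.001]
contact_force: [-0.1, 0.5, -0.2]
gripper_width: 1.003
grasp_force: 0.0
```

Run:
```python
from h import *
log()
```

Call:
{"api": "step_arm", "payload": {
  "increments": [
    [[1, -10, 0, -20, 0, 0, 8], [1, -20, 0, -40, 0, 0, 16], [1, -30, 0, -40, 0, 0, 24], [1, -40, 0, -40, 0, 0, 32], [1, -40, 0, -40, 0, 0, 40], [1, -40, 0, -40, 0, 0, 40]]
  ]
}}

```text
t: 6.62
eef_pos: [0.4845, -0.3457, 0.3265]
tool_rot: [0.0, 0.979, -0.204, -0.001]
contact_force: [1.0, 0.1, -0.1]
gripper_width: 0.999
grasp_force: 0.0
```

Run:
```python
from kin import *
log();L=np.loadtxt('log.txt');print(L.round(3)[-2:])
Q=L[:,:7];P=L[:,7:10];RR=Ro.from_quat(L[:,10:])
v0=np.array([.284,.556,.479,.353,-.084,1.49]+[0]*8)
def f(v):
    e=[]
    for q,pp,r in zip(Q,P,RR):
        x,T=fk(q,v);e+=[*(x-pp)*3,*(r.inv()*T).as_rotvec()]
    return np.array(e)
for it in range(8):
    r=least_squares(f,v0*np.random.uniform(.6,1.4,14)+np.random.normal(0,.03,14)*np.array([0]*6+[1]*8));print(r.cost,r.x.round(3))
print(f(r.x).reshape(-1,6).round(3))
```

```text
[[-3.740e-01  7.410e-01  1.437e+00  1.641e+00 -7.390e-01  1.429e+00
  -1.380e-01  5.230e-01 -3.340e-01  2.860e-01  9.900e-01  1.440e-01
  -1.000e-03  0.000e+00]
 [-3.840e-01  6.290e-01  1.446e+00  1.643e+00 -6.280e-01  1.440e+00
  -8.540e-01  4.840e-01 -3.460e-01  3.270e-01  9.790e-01 -2.040e-01
  -1.000e-03  0.000e+00]]
0.0009409681204770344 [ 0.083  0.443  0.306  0.154 -0.074  1.492  0.005 -0.021 -0.024  0.004
  0.034  0.176 -0.104  0.007]
0.0009409681204711296 [ 0.083  0.443  0.306  0.154 -0.074  1.492  0.005 -0.021 -0.024  0.004
  0.034  0.176 -0.104  0.007]
0.0009409681205439177 [ 0.083  0.443  0.306  0.154 -0.074  1.492  0.005 -0.021 -0.024  0.004
  0.034  0.176 -0.104  0.007]
0.0009409681204809551 [ 0.083  0.443  0.306  0.154 -0.074  1.492  0.005 -0.021 -0.024  0.004
  0.034  0.176 -0.104  0.007]
0.0009409681204793508 [ 0.083  0.443  0.306  0.154 -0.074  1.492  0.005 -0.021 -0.024  0.004
  0.034  0.176 -0.104  0.007]
0.0009409681205086366 [ 0.083  0.443  0.306  0.154 -0.074  1.492  0.005 -0.021 -0.024  0.004
  0.034  0.176 -0.104  0.007]
0.0009409681204724222 [ 0.083  0.443  0.306  0.154 -0.074  1.492  0.005 -0.021 -0.024  0.004
  0.034  0.176 -0.104  0.007]
0.0009409681206004755 [ 0.083  0.443  0.306  0.154 -0.074  1.492  0.005 -0.021 -0.024  0.004
  0.034  0.176 -0.104  0.007]
[[ 0.001  0.002  0.     0.025 -0.015 -0.008]
 [-0.007  0.     0.002  0.012 -0.006  0.014]
 [ 0.001  0.011  0.007 -0.002  0.006  0.005]
 [ 0.001 -0.004 -0.004  0.001  0.003 -0.003]
 [ 0.002 -0.009 -0.009  0.003  0.001 -0.006]
 [-0.002 -0.001  0.004  0.002 -0.002 -0.002]]
```

```bash
cat >> kin.py <<'E'
V=np.array([.083,.443,.306,.154,-.074,1.492,.005,-.021,-.024,.004,.034,.176,-.104,.007])
def jac(q):
    p,T=fk(q,V);J=np.zeros((6,7))
    for i in range(7):
        d=q.copy();d[i]+=1e-5;p2,T2=fk(d,V);J[:3,i]=(p2-p)/1e-5;J[3:,i]=(T2*T.inv()).as_rotvec()/1e-5
    return J
def go(q,p1,R1,n=40):
    """min-norm tracking from the model pose at q along a straight line, clamping at joint limits"""
    p0,R0=fk(q,V);dR=(R1*R0.inv()).as_rotvec()
    for k in range(1,n+1):
        pt=p0+(p1-p0)*k/n;Rt=Ro.from_rotvec(dR*k/n)*R0
        for _ in range(2):
            p,T=fk(q,V);dx=np.r_[pt-p,(Rt*T.inv()).as_rotvec()];J=jac(q)
            dq=J.T@np.linalg.solve(J@J.T+1e-5*np.eye(6),dx);act=((q+dq)<LO)|((q+dq)>HI)
            if act.any(): J[:,act]=0;dq=J.T@np.linalg.solve(J@J.T+1e-5*np.eye(6),dx)
            q=np.clip(q+dq,LO,HI)
    p,T=fk(q,V);return q,np.linalg.norm(p1-p)*1e3,np.degrees((R1*T.inv()).magnitude())
E
python3 - <<'E'
from kin import *
L=np.loadtxt('log.txt')
def rel(q,R): # spin
    p,T=fk(q,V);return p,T*R
for a,deg in((2,70),(3,70)):
    q=L[a,:7];p,T=fk(q,V);print(go(q,p,T*Ro.from_euler('z',deg,degrees=True))[0].round(2),L[a+1,:7].round(2))
q=L[1,:7]
for P,th,ps in[((.48,.42,.34),0,-22.4),((.56,.02,.36),0,-22.4),((.50,-.33,.3),20,-20.2),((.486,-.359,.169),35,-20.2),((.5,-.38,.1),35,-20.2)]:
    r=go(q,np.array(P),ori(th,ps));q=r[0];print(q.round(2),r[1:])
print('now flipped')
psi=-20.2;z=ori(35,psi).apply([0,0,1]);g=np.array([.5208,-.4035,.039])
for th in(35,28,22):
    z=ori(th,psi).apply([0,0,1]);q=L[-1,:7]
    for P in(g-.1*z,g+.019*z):
        r=go(q,P,ori(-th,psi+180));q=r[0];print(th,q.round(2),r[1:])
    z2=ori(th,SPSI).apply([0,0,1])
    for P in(g-.1*z+[0,.05,.1],st(-25,-180,120),st(-12,-150,85),st(-12,-50,70),st(-12,0,70),st(-12,85,70)):
        r=go(q,P+.019*z2,ori(-th,SPSI+180));q=r[0];print(' ',q.round(2),r[1:])
E
```

```text
[-0.37  0.66  1.35  1.63 -0.64  1.39  1.  ] [-0.36  0.67  1.35  1.64 -0.67  1.38  1.02]
[-0.38  0.75  1.46  1.64 -0.75  1.44 -0.13] [-0.37  0.74  1.44  1.64 -0.74  1.43 -0.14]
[-0.89  0.38  0.12  1.34 -0.05  1.41  0.42] (np.float64(0.00014642039906119782), np.float64(2.0077244037730315e-06))
[-0.44  0.17  0.36  1.69 -0.06  1.28  1.13] (np.float64(5.939748493322797e-05), np.float64(2.1236680682125666e-06))
[ 0.    0.16  0.57  1.94 -0.27  0.74  1.96] (np.float64(3.902065746147327e-05), np.float64(4.760149146674006e-06))
[ 0.64  0.19 -0.05  2.31 -1.19  0.17  2.96] (np.float64(9.214026259903829), np.float64(0.24318136226678336))
[ 0.64  0.33 -0.04  2.19 -1.18  0.17  2.96] (np.float64(42.92678811147483), np.float64(1.1414716168142138))
now flipped
35 [ 0.79  0.26 -0.14  2.31 -1.37  0.17  0.07] (np.float64(28.952813751864845), np.float64(0.7777320398404216))
35 [ 0.66  0.52 -0.04  2.05 -1.37  0.17  0.03] (np.float64(52.35594588765271), np.float64(1.4092580670542159))
  [ 0.67  0.16 -0.03  2.27 -1.01  0.54  0.11] (np.float64(3.3112039773082388e-06), np.float64(7.533377402481329e-08))
  [ 0.
[... 1668 characters left out ...]
46932969e-08))
  [-0.12  0.3   0.85  2.1  -0.79  0.77 -0.14] (np.float64(9.857385900932302e-06), np.float64(2.501205782557507e-07))
  [-0.25  0.37  0.64  2.3  -1.13  0.45 -0.04] (np.float64(4.624318189433312e-06), np.float64(5.4397355251365787e-08))
  [-0.23  0.4   0.55  2.35 -1.31  0.38  0.09] (np.float64(2.629482474329118e-06), np.float64(6.789829930840982e-08))
  [-0.13  0.33  0.21  2.44 -1.37  0.17  0.03] (np.float64(19.355311583340566), np.float64(0.34819559216267487))
  [-0.31  0.33  0.31  2.44 -1.37  0.17 -0.07] (np.float64(32.091229135049005), np.float64(0.47634233193936876))
  [-0.65  0.35  0.5   2.44 -1.37  0.17 -0.24] (np.float64(43.44935835914751), np.float64(0.5943814242236811))
```

```bash
cat > s.py <<'E'
from kin import *
c=D['wrist'];o=-c['R'].T@c['t'];p0=np.array([.2569,.6235,.2024]);R0=Ro.from_quat([.19415,.98097,-.00087,-.000115])
print('cam in tool mm',1e3*R0.inv().apply(o-p0))
rng=np.random.default_rng(1)
def ik2(p,R,q):
    for _ in range(60):
        x,T=fk(q,V);dx=np.r_[p-x,(R*T.inv()).as_rotvec()]
        if np.abs(dx).max()<1e-3:return q
        J=jac(q);dq=J.T@np.linalg.solve(J@J.T+1e-4*np.eye(6),dx);m=np.abs(dq).max();dq*=min(1,.4/m)
        act=((q+dq)<LO+.02)|((q+dq)>HI-.02);J[:,act]=0
        if act.any():dq=J.T@np.linalg.solve(J@J.T+1e-4*np.eye(6),dx);dq*=min(1,.4/np.abs(dq).max())
        q=np.clip(q+dq,LO+.02,HI-.02)
for th in(15,20,25,30):
  for fl in(0,1):
    for x,y in((-19,-60),(-19,80)):
        S=[]
        for k in range(25):
            a=ori(-th,SPSI+180) if fl else ori(th,SPSI)
            q=ik2(st(x,y,74)+.019*a.apply([0,0,1]),a,rng.uniform(LO,HI))
            if q is not None:S.append(q)
        S.sort(key=lambda q:-np.min(np.minimum(q-LO,HI-q)))
        print(th,fl,y,len(S),[[*q.round(2)] for q in S[:3]],flush=True)
E
time timeout 500 python3 s.py
```

```text
cam in tool mm [  65.7817477     0.85284962 -169.62292747]
15 0 -60 0 []
15 0 80 0 []
15 1 -60 0 []
15 1 80 0 []
20 0 -60 0 []
20 0 80 0 []
20 1 -60 0 []
20 1 80 0 []
25 0 -60 0 []
25 0 80 0 []
25 1 -60 0 []
25 1 80 0 []
30 0 -60 0 []
30 0 80 0 []
30 1 -60 0 []
30 1 80 0 []
real	0m42.199s
user	0m42.729s
sys	0m0.073s
```

Call:
{"api": "step_arm", "payload": {
  "increments": [
    [[1, 0, 0, -60, 0, 28, 0], [1, 0, 0, -60, 0, 28, 0], [1, 0, 0, -60, 0, 28, 0], [1, 0, 0, -60, 0, 28, 0], [1, 0, 0, -60, 0, 28, 0], [1, 0, 0, -60, 0, 28, 0], [1, 0, 0, -60, 0, 28, 0]]
  ]
}}

```text
t: 7.2
eef_pos: [0.4854, -0.3459, 0.3866]
tool_rot: [0.046, 0.95, -0.195, 0.24]
contact_force: [-0.3, -0.7, -1.0]
gripper_width: 0.997
grasp_force: 0.0
```

```bash
python3 -c "
from h import *
log();print(np.loadtxt('log.txt')[-1].round(3))"
```

```text
[-0.64  -0.271  1.021  1.941  0.286  0.859 -1.686  0.485 -0.346  0.387
  0.95  -0.195  0.24   0.046]
```

Call:
{"api": "step_arm", "payload": {
  "increments": [
    [[1, 80, 0, 0, 28, -28, 0], [1, 80, 0, 0, 28, -28, 0], [1, 80, 0, 0, 28, -28, 0], [1, 80, 0, 0, 28, -28, 0], [1, 80, 0, 0, 28, -28, 0], [1, 80, 0, 0, 28, -28, 0], [1, 80, 0, 0, 28, -28, 0], [1, 80, 0, 0, 28, -28, 0]]
  ]
}}

```text
t: 7.87
eef_pos: [0.4505, -0.2708, 0.4476]
tool_rot: [-0.171, 0.968, -0.154, 0.101]
contact_force: [-0.9, -0.3, -0.0]
gripper_width: 1.003
grasp_force: 0.0
```

```bash
python3 -c "
from h import *
log();print(np.loadtxt('log.txt')[-1].round(3))"
```

```text
[-1.049 -0.337  1.455  1.641 -0.05   1.429 -1.464  0.451 -0.271  0.448
  0.968 -0.154  0.101 -0.171]
```

Call:
{"api": "step_arm", "payload": {
  "increments": [
    [[1, 40, 20, 80, -45, -20, 0], [1, 40, 20, 80, -45, -20, 0], [1, 40, 20, 80, -45, -20, 0], [1, 40, 20, 80, -45, -20, 0], [1, 40, 20, 80, -45, -20, 0], [1, 40, 20, 80, -45, -20, 0], [1, 40, 20, 80, -45, -20, 0], [1, 40, 20, 80, -45, -20, 0], [1, 40, 20, 80, -45, -20, 0]]
  ]
}}

```text
t: 8.62
eef_pos: [0.399, -0.2488, 0.4016]
tool_rot: [0.19, 0.965, -0.145, -0.111]
contact_force: [1.8, -0.5, 0.7]
gripper_width: 1.0
grasp_force: 0.0
```

Run:
```python
from kin import *
log();L=np.loadtxt('log.txt');print(L[-1].round(3))
Q=L[:,:7];P=L[:,7:10];RR=Ro.from_quat(L[:,10:]);W=np.array([.15,1,.3]+[1]*(len(L)-3))
def f(v):
    e=[]
    for q,pp,r,w in zip(Q,P,RR,W):
        x,T=fk(q,v);e+=[*(x-pp)*3*w,*(r.inv()*T).as_rotvec()*w]
    return np.array(e)
r=least_squares(f,V);print(r.cost,r.x.round(4));print((f(r.x).reshape(-1,6)*1e3).round(1))
```

```text
[-1.568 -0.337  1.455  1.76   0.632  1.765 -2.031  0.399 -0.249  0.402
  0.965 -0.145 -0.111  0.19 ]
0.0072579871001294295 [ 0.2758  0.4701  0.4667  0.3441 -0.0171  1.5235 -0.0233 -0.0401  0.0048
 -0.0197  0.0094  0.037  -0.0732  0.0111]
[[ 22.8  -0.2 -11.2   4.5  -2.2  -4. ]
 [-42.1  49.8   7.5 -13.5 -34.6  -3.2]
 [  2.5   4.1  -3.    3.3  -2.4   0.7]
 [ -4.4  -9.  -10.5  -7.1 -11.9   0.9]
 [ -7.8 -15.5  -8.4 -14.3   3.7   0.4]
 [ -9.9 -10.8  -6.9  -5.8   9.5   2.9]
 [ 19.7   7.    5.2 -18.7 -10.5   0.1]
 [-45.3  -8.9  -2.5   0.   -3.9   7.4]
 [-32.1  17.3  18.3   3.7 -42.7  -8.1]]
```

```bash
cat > kin2.py <<'E'
from h import *
SG=np.array([-1,1,-1,1,-1,1,-1.]);AX=[2,1,2,1,2,1,2]
LO=np.array([-2.96,-.34,-1.41,.24,-1.37,.17,-2.96]);HI=np.array([2.96,2.1,1.46,2.44,4.51,1.92,2.96])
P0=np.zeros((8,6));P0[0,2]=.0;P0[1,2]=.28;P0[3,2]=.5;P0[5,2]=.45;P0[7,2]=.33;P0[0,5]=-.1;P0[7,5]=1.5
SC=np.array([[.3]*3+[.05]*3]*8);SC[0,5]=SC[7,5]=1
SC[[0,2,4,6],:3]=.1
def rv(w):
    t=np.linalg.norm(w)
    if t<1e-12:return np.eye(3)
    k=w/t;K=np.array([[0,-k[2],k[1]],[k[2],0,-k[0]],[-k[1],k[0],0]]);return np.eye(3)+np.sin(t)*K+(1-np.cos(t))*K@K
def fkm(q,v):
    v=np.reshape(v,(8,6));T=np.eye(3);p=np.zeros(3);ax=[];og=[]
    for i in range(8):
        p=p+T@v[i,:3];T=T@rv(v[i,3:])
        if i<7:
            e=np.zeros(3);e[AX[i]]=SG[i];ax.append(T@e);og.append(p);T=T@rv(e*q[i])
    return p,T,np.array(ax),np.array(og)
def jac(q,v):
    p,T,ax,og=fkm(q,v);return p,T,np.vstack([np.cross(ax,p-og).T,ax.T])
def lo(M): return Ro.from_matrix(M).as_rotvec()
def calib(n0=0,W=None,verb=1):
    L=np.loadtxt('log.txt');Q=L[:,:7];P=L[:,7:10];RR=Ro.from_quat(L[:,10:]).as_matrix()
    W=np.ones(len(L)) if W is None else W
    def f(x):
        v=P0+x.reshape(8,6)*SC;e=[]
        for q,pp,r,w in zip(Q,P,RR,W):
            a,T,_,_=fkm(q,v);e+=[*(a-pp)*3*w,*lo(r.T@T)*w]
        return np.array(e+[*x*.002])
    r=least_squares(f,np.zeros(48))
    if verb:print(r.cost);print((f(r.x)[:-48].reshape(-1,6)*1e3).round(1))
    return P0+r.x.reshape(8,6)*SC
E
python3 - <<'E'
from kin2 import *
v=calib();print(v.round(3))
from station import bot
print(bot.get_obs()['joint_vel'].round(3))
E
```

```text
5.528689855995448e-07
[[-0.   0.  -0.1 -0.1  0.   0.1]
 [ 0.  -0.  -0.  -0.4  0.1 -0.3]
 [-0.1  0.  -0.2  0.3 -0.1  0.1]
 [ 0.2 -0.2  0.   0.  -0.1  0. ]
 [ 0.  -0.1  0.1  0.1  0.1 -0. ]
 [ 0.   0.1  0.1  0.2  0.1 -0. ]
 [-0.   0.   0.1 -0.1 -0.1 -0.1]
 [-0.1  0.2 -0.   0.1 -0.   0. ]
 [ 0.  -0.1 -0.  -0.2 -0.1  0.2]]
[[-0.000e+00 -0.000e+00  1.000e-03 -1.000e-03  0.000e+00 -0.000e+00]
 [ 0.000e+00 -2.800e-02  2.860e-01  0.000e+00  0.000e+00  0.000e+00]
 [-0.000e+00 -3.000e-03  4.000e-03 -1.000e-03  0.000e+00  1.000e-03]
 [ 1.000e-03 -2.800e-02  5.370e-01  1.000e-03  0.000e+00  1.000e-03]
 [-0.000e+00 -3.000e-03  2.000e-03  1.000e-03  0.000e+00 -0.000e+00]
 [-0.000e+00 -0.000e+00  4.700e-01 -0.000e+00  0.000e+00 -0.000e+00]
 [ 0.000e+00 -0.000e+00  2.000e-03  0.000e+00  0.000e+00  0.000e+00]
 [-0.000e+00 -0.000e+00  3.520e-01  0.000e+00  0.000e+00  1.571e+00]]
[ 0.052 -0.008  0.027 -0.037 -0.076  0.07   0.038]
```

```bash
cat >> kin2.py <<'E'
import os
if os.path.exists('V.npy'): V=np.load('V.npy')
def ik2(p,R,q,n=80,m=.03):
    R=R.as_matrix()
    for _ in range(n):
        x,T,J=jac(q,V);dx=np.r_[p-x,lo(R@T.T)]
        if np.abs(dx).max()<1e-3:return q
        dq=J.T@np.linalg.solve(J@J.T+1e-4*np.eye(6),dx);dq*=min(1,.4/np.abs(dq).max())
        act=((q+dq)<LO+m)|((q+dq)>HI-m)
        if act.any():J[:,act]=0;dq=J.T@np.linalg.solve(J@J.T+1e-4*np.eye(6),dx);dq*=min(1,.4/np.abs(dq).max())
        q=np.clip(q+dq,LO+m,HI-m)
def go(q,p1,R1,n=30):
    p0,R0,_=jac(q,V);R0=Ro.from_matrix(R0);dR=(R1*R0.inv()).as_rotvec();mg=9
    for k in range(1,n+1):
        pt=p0+(p1-p0)*k/n;Rt=(Ro.from_rotvec(dR*k/n)*R0).as_matrix()
        for _ in range(2):
            p,T,J=jac(q,V);dx=np.r_[pt-p,lo(Rt@T.T)]
            dq=J.T@np.linalg.solve(J@J.T+1e-6*np.eye(6),dx);act=((q+dq)<LO)|((q+dq)>HI)
            if act.any(): J[:,act]=0;dq=J.T@np.linalg.solve(J@J.T+1e-5*np.eye(6),dx)
            q=np.clip(q+dq,LO,HI)
        mg=min(mg,np.minimum(q-LO,HI-q).min())
    p,T,_=jac(q,V);return q,np.linalg.norm(p1-p)*1e3,np.degrees(np.linalg.norm(lo(R1.as_matrix()@T.T))),mg
E
cat > s.py <<'E'
from kin2 import *
np.save('V.npy',calib(verb=0))
import kin2;kin2.V=np.load('V.npy')
rng=np.random.default_rng(1)
def show(nm,P,th,psi,fl,N=60):
    a=ori(-th,psi+180) if fl else ori(th,psi);S=[]
    for k in range(N):
        q=ik2(P+.019*a.apply([0,0,1]),a,rng.uniform(LO,HI))
        if q is not None:S.append(q)
    S.sort(key=lambda q:-np.min(np.minimum(q-LO,HI-q)))
    print(nm,th,fl,len(S),[[*map(float,q.round(2))] for q in S[:4:2]],flush=True)
for th in(20,28,35):
  for fl in(0,1):
    show('g',np.array([.5208,-.4035,.039]),th,-20.2,fl)
    for y in(-70,80):show('sw%d'%y,st(-19,y,74),th,SPSI,fl)
E
time timeout 500 python3 s.py
```

```text
g 20 0 33 [[1.35, 0.8, -1.0, 1.95, 1.15, 0.61, 0.9], [1.36, 0.81, -1.03, 1.95, 1.17, 0.63, 0.89]]
sw-70 20 0 31 [[0.97, 0.62, -1.1, 2.17, 1.08, 0.53, 0.9], [0.96, 0.61, -1.07, 2.17, 1.06, 0.51, 0.91]]
sw80 20 0 31 [[0.73, 0.64, -1.22, 2.25, 1.29, 0.66, 0.38], [0.61, 0.53, -1.04, 2.25, 1.19, 0.52, 0.43]]
g 20 1 26 [[1.31, 0.76, -0.94, 1.95, 1.1, 0.56, -2.21], [1.42, 0.89, -1.14, 1.95, 1.26, 0.72, -2.29]]
sw-70 20 1 31 [[0.99, 0.64, -1.12, 2.17, 1.1, 0.54, -2.26], [1.03, 0.68, -1.18, 2.17, 1.15, 0.59, -2.29]]
sw80 20 1 34 [[0.56, 0.5, -0.97, 2.26, 1.15, 0.48, -2.69], [0.49, 0.46, -0.88, 2.26, 1.1, 0.43, -2.65]]
g 28 0 21 [[1.44, 0.84, -1.07, 2.05, 1.49, 0.53, 0.62], [1.46, 0.86, -1.11, 2.04, 1.51, 0.57, 0.62]]
sw-70 28 0 27 [[1.09, 0.69, -1.2, 2.26, 1.49, 0.48, 0.57], [1.05, 0.64, -1.13, 2.26, 1.47, 0.41, 0.56]]
sw80 28 0 22 [[0.79, 0.7, -1.3, 2.35, 1.65, 0.69, 0.07], [0.77, 0.66, -1.25, 2.35, 1.64, 0.64, 0.06]]
g 28 1 23 [[1.42, 0.81, -1.04, 2.05, 1.48, 0.5, -2.52], [1.37, 0.77, -0.96, 2.05, 1.45, 0.44, -2.52]]
sw-70 28 1 23 [[1.08, 0.67, -1.18, 2.26, 1.48, 0.46, -2.58], [1.04, 0.63, -1.12, 2.26, 1.47, 0.4, -2.58]]
sw80 28 1 13 [[0.19, 0.36, -0.53, 2.38, 1.79, 0.21, 2.9], [0.18, 0.36, -0.52, 2.38, 1.79, 0.21, 2.9]]
g 35 0 27 [[1.49, 0.87, -1.09, 2.12, 1.86, 0.49, 0.32], [1.48, 0.86, -1.08, 2.12, 1.87, 0.48, 0.3]]
sw-70 35 0 30 [[1.19, 0.79, -1.29, 2.33, 1.86, 0.52, 0.29], [1.17, 0.75, -1.25, 2.34, 1.88, 0.48, 0.25]]
sw80 35 0 0 []
g 35 1 42 [[-0.05, 0.83, 0.94, 2.22, 4.25, 0.8, 0.47], [-0.1, 0.9, 1.02, 2.22, 4.25, 0.88, 0.43]]
sw-70 35 1 32 [[1.2, 0.81, -1.3, 2.33, 1.86, 0.54, -2.84], [1.19, 0.79, -1.29, 2.33, 1.86, 0.52, -2.86]]
sw80 35 1 0 []kin2.py:41: RuntimeWarning: divide by zero encountered in scalar divide
  if act.any():J[:,act]=0;dq=J.T@np.linalg.solve(J@J.T+1e-4*np.eye(6),dx);dq*=min(1,.4/np.abs(dq).max())

real	0m34.276s
user	0m36.233s
sys	0m0.064s
```

```bash
cat > s2.py <<'E'
from kin2 import *
import sys
from multiprocessing import Pool
th=25;psi=-20.2;a=ori(th,psi);z=a.apply([0,0,1]);g=np.array([.5208,-.4035,.039]);pre=g-.12*z
q0=np.loadtxt('log.txt')[-1,:7]
def work(seed):
    r=np.random.default_rng(seed);best=[]
    for it in range(60):
        n=r.integers(2,5);W=[];ps=156.
        for k in range(n):
            ps=ps+r.uniform(-150,150);W.append((np.array([r.uniform(.35,.65),r.uniform(-.5,-.1),r.uniform(.33,.55)]),r.uniform(-30,60),ps))
        W.append((pre+[0,0,.15],th,psi));q=q0.copy();mg=9;bad=0
        for i,w in enumerate(W):
            q,e,ea,m=go(q,w[0],ori(w[1],w[2]),12)
            if e>3 or ea>3:bad=1;break
            if i:mg=min(mg,m)
        if bad:continue
        q,e,ea,m=go(q,g+.019*z,a,12);mg=min(mg,m)
        if e<2 and q[2]<-.3:best.append((mg,q,W))
    return best
if __name__=='__main__':
    with Pool() as P:B=sum(P.map(work,range(int(sys.argv[1]))),[])
    B.sort(key=lambda b:-b[0]);print(len(B),os.cpu_count())
    pickle.dump(B[:50],open('B.pkl','wb'))
    for b in B[:6]:print(round(b[0],2),b[1].round(2),[(w[0].round(2).tolist(),round(w[1]),round(w[2])) for w in b[2]])
E
time OMP_NUM_THREADS=1 timeout 400 python3 s2.py 64
```

```text
3 4
0.02 [ 1.05  0.6  -0.53  2.03  0.87  0.22  1.06] [([0.36, -0.33, 0.49], 36, 305), ([0.59, -0.35, 0.37], 17, 239), ([0.47, -0.39, 0.3], 25, -20)]
0.0 [ 1.11  0.63 -0.62  2.03  0.97  0.26  0.97] [([0.37, -0.22, 0.38], 34, 258), ([0.43, -0.22, 0.43], 37, 367), ([0.35, -0.28, 0.45], -25, 252), ([0.51, -0.46, 0.46], -9, 268), ([0.47, -0.39, 0.3], 25, -20)]
0.0 [ 1.16  0.65 -0.68  2.03  1.06  0.29  0.9 ] [([0.36, -0.24, 0.53], -9, 140), ([0.53, -0.47, 0.4], 41, 77), ([0.47, -0.44, 0.41], -15, 215), ([0.47, -0.39, 0.3], 25, -20)]
real	0m22.478s
user	1m24.152s
sys	0m0.216s
```

```bash
cat > s3.py <<'E'
from kin2 import *
import sys,time
from multiprocessing import Pool
th=25;psi=-20.2;a=ori(th,psi);z=a.apply([0,0,1]);g=np.array([.5208,-.4035,.039]);pre=g-.12*z
q0=np.loadtxt('log.txt')[-1,:7];b=ori(th,SPSI);zb=b.apply([0,0,1])
TAIL=[(g+.019*z,a),(pre+[0,0,.1],a)]+[(st(*s)+.019*zb,b) for s in((-40,-190,150),(-19,-140,74),(-19,78,74),(-36,78,100),(-38,-120,100),(-38,78,74))]
def ev(W):
    q=q0.copy();mg=9;full=0
    for i,w in enumerate(W+[(pre+[0,0,.15],th,psi)]):
        q,e,ea,m=go(q,w[0],ori(w[1],w[2]),12)
        if e>3 or ea>3:return -10-e/100,q
        if i:mg=min(mg,m)
    if q[2]>-.1:return -1-q[2],q
    for p,R in TAIL:
        q,e,ea,m=go(q,p,R,10);mg=min(mg,m)
        mg-=max(0,e-1)*.02
    return mg,q
def work(seed):
    r=np.random.default_rng(seed);B=(-99,None);t=time.time()
    def rnd():
        n=r.integers(2,4);W=[];ps=156.
        for k in range(n):
            ps=ps+r.uniform(-160,160);W.append((np.array([r.uniform(.35,.65),r.uniform(-.55,0),r.uniform(.33,.6)]),r.uniform(-40,70),ps))
        return W
    for it in range(80):
        W=rnd();s,q=ev(W)
        if s>B[0]:B=(s,W,q)
    while time.time()-t<150:
        W=[(w[0]+r.normal(0,.03,3)*(r.random()<.7),float(np.clip(w[1]+r.normal(0,8),-40,70)),w[2]+r.normal(0,15)) for w in B[1]]
        W=[(np.clip(w[0],[.33,-.55,.33],[.68,.05,.6]),w[1],w[2]) for w in W]
        s,q=ev(W)
        if s>B[0]:B=(s,W,q)
    return B
if __name__=='__main__':
    with Pool(4) as P:B=P.map(work,range(8),chunksize=1)
    B.sort(key=lambda b:-b[0]);pickle.dump(B,open('B.pkl','wb'))
    for b in B[:5]:print(round(b[0],3),b[2].round(2),[(w[0].round(2).tolist(),round(w[1]),round(w[2])) for w in b[1]])
E
time OMP_NUM_THREADS=1 timeout 500 python3 s3.py
```

```text
0.01 [ 0.28  0.35 -0.61  2.38  1.44  0.23  0.11] [([0.43, -0.02, 0.43], -25, 107), ([0.55, -0.55, 0.33], 22, 267)]
0.01 [ 0.28  0.35 -0.61  2.38  1.44  0.23  0.11] [([0.37, 0.01, 0.57], 23, 71), ([0.44, -0.37, 0.54], -12, 178)]
0.009 [ 0.27  0.35 -0.61  2.38  1.44  0.23  0.11] [([0.33, -0.13, 0.37], -37, 208), ([0.62, -0.28, 0.47], -38, 210)]
0.009 [ 0.27  0.35 -0.61  2.38  1.44  0.23  0.11] [([0.38, -0.1, 0.53], -40, 230), ([0.55, -0.54, 0.6], -28, 83), ([0.45, -0.53, 0.49], -22, 220)]
0.009 [ 0.27  0.35 -0.61  2.38  1.44  0.23  0.11] [([0.58, -0.11, 0.56], -40, 125), ([0.62, -0.2, 0.43], 62, 88), ([0.54, -0.47, 0.54], -40, 202)]
real	5m0.879s
user	19m56.756s
sys	0m0.257s
```

```bash
cat >> kin2.py <<'E'
def trk(q,p1,R1,nr=None):
    """interpolated rows start->goal: simulate, choose nr by joint speed; prints rows in calls of 10"""
    p0,R0,_=jac(q,V);R0=Ro.from_matrix(R0);dR=(R1*R0.inv()).as_rotvec()
    if nr is None:nr=int(np.ceil(max(np.linalg.norm(p1-p0)/.038,np.degrees(np.linalg.norm(dR))/6.6,2)))
    while 1:
        qq=q.copy();mx=0;mg=9
        for k in range(1,nr+1):
            pt=p0+(p1-p0)*k/nr;Rt=Ro.from_rotvec(dR*k/nr)*R0;qn,e,ea,m=go(qq,pt,Rt,3)
            mx=max(mx,(np.abs(qn-qq)/np.array([.13,.13]+[.17]*5)).max());mg=min(mg,m);qq=qn
        if mx<1 or nr>60:break
        nr+=max(1,int(nr*(mx-1)*.5))
    B=None;k=0
    for k in range(1,nr+1):
        if (k-1)%10==0:
            pb=p0+(p1-p0)*(k-1)/nr;Rb=Ro.from_rotvec(dR*(k-1)/nr)*R0;out=[]
        Rt=Ro.from_rotvec(dR*k/nr)*R0
        d=np.round(1e3*Rb.inv().apply(p0+(p1-p0)*k/nr-pb),0);w=np.round((Rb.inv()*Rt).as_rotvec(degrees=True),1)
        out.append([1,*map(float,d),*map(float,w)])
        if k%10==0 or k==nr:print(str([out]).replace('.0,',',').replace('.0]',']'))
    print('->',qq.round(2),'err',round(e,1),round(ea,1),'mg %.3f'%mg,'rows',nr);return qq
E
python3 - <<'E'
from s3 import *
q=log_q=q0
from station import bot
q=np.array(bot.get_obs()['q'])
for B in pickle.load(open('B.pkl','rb'))[:5]:
    qq=q.copy();s=[]
    for w in B[1]+[(pre+[0,0,.15],th,psi)]:
        r=go(qq,w[0],ori(w[1],w[2]),20);qq=r[0];s.append(round(r[3],2))
    for p,R in TAIL:r=go(qq,p,R,20);qq=r[0];s.append(round(r[3],3))
    print(s)
W=pickle.load(open('B.pkl','rb'))[0][1]
for w in W+[(pre+[0,0,.15],th,psi)]:q=trk(q,w[0],ori(w[1],w[2]))
for p,R in TAIL:r=go(q,p,R,20);q=r[0];print(q.round(2),np.round(r[1:],3))
E
```

```text
[np.float64(0.0), np.float64(0.1), np.float64(0.01), np.float64(0.042), np.float64(0.105), np.float64(0.102), np.float64(0.141), np.float64(0.025), np.float64(0.084), np.float64(0.06), np.float64(0.003)]
[np.float64(0.0), np.float64(0.06), np.float64(0.0), np.float64(0.037), np.float64(0.101), np.float64(0.098), np.float64(0.143), np.float64(0.03), np.float64(0.089), np.float64(0.064), np.float64(0.001)]
[np.float64(0.0), np.float64(0.04), np.float64(0.46), np.float64(0.004), np.float64(0.028), np.float64(0.261), np.float64(0.039), np.float64(0.001), np.float64(0.053), np.float64(0.043), np.float64(0.001)]
[np.float64(0.0), np.float64(0.0), np.float64(0.23), np.float64(0.26), np.float64(0.004), np.float64(0.029), np.float64(0.262), np.float64(0.04), np.float64(0.001), np.float64(0.054), np.float64(0.043), np.float64(0.002)]
[np.float64(0.02), np.float64(0.01), np.float64(0.01), np.float64(0.08), np.float64(0.082), np.float64(0.106), np.float64(0.159), np.float64(0.11), np.float64(0.001), np.float64(0.053), np.float64(0.042), np.float64(0.001)]
[[[1, -1, -2, -1, 0.2, 0.2, 0.7], [1, -1
[... 4150 characters left out ...]
-4.8], [1, 23, 10, -5, -4.1, -0.4, -9.6], [1, 34, 15, -8, -6.2, -0.6, -14.3], [1, 46, 20, -10, -8.3, -0.8, -19.1]]]
-> [ 1.83  0.36 -1.4   1.89  0.4   0.78  1.51] err 0.0 0.0 mg 0.012 rows 14
[ 1.15  0.64 -0.67  2.03  1.05  0.29  0.91] [0.    0.    0.044]
[ 1.74  0.39 -1.3   1.95  0.48  0.68  1.44] [0.    0.    0.107]
[ 1.34  0.58 -1.21  2.08  0.72  0.52  1.49] [0.    0.    0.104]
[ 1.    0.57 -0.91  2.16  0.95  0.31  1.16] [0.   0.   0.14]
[ 0.29  0.38 -0.63  2.33  1.38  0.25  0.18] [0.    0.    0.023]
[ 0.38  0.31 -0.72  2.35  1.14  0.26  0.42] [0.    0.    0.081]
[ 1.06  0.49 -0.98  2.2   0.83  0.32  1.23] [0.    0.    0.059]
[ 0.25  0.34 -0.58  2.38  1.44  0.22  0.11] [0.001 0.    0.001]
```

```bash
cat > s4.py <<'E'
from s3 import *
from station import bot
def seg(q,w,R1,n=16):
    p0,R0,_=jac(q,V);R0=Ro.from_matrix(R0);dR=(R1*R0.inv()).as_rotvec();ms=[];J=0
    for k in range(1,n+1):
        qn,e,ea,m=go(q,p0+(w-p0)*k/n,Ro.from_rotvec(dR*k/n)*R0,1);J=max(J,np.abs(qn-q).max());q=qn;ms.append(m)
        if e>2:break
    return q,e,ms,J
def ev(W,q):
    sc=0;mgs=[]
    for i,w in enumerate(W+[(pre+[0,0,.12],th,psi),(g+.019*z,a)]):
        q,e,ms,J=seg(q,np.array(w[0]),w[1] if not np.isscalar(w[1]) else ori(w[1],w[2]))
        if e>2:return -20+i,q
        mgs+=ms[5:] if i==0 else ms
        sc-=max(0,J-.35)
    return sc+min(min(mgs),.06)*10-max(0,q[2]+.4)*2,q
def work(a_):
    seed,q=a_;r=np.random.default_rng(seed);B=(-99,None);t=time.time()
    def rnd():
        n=r.integers(2,6);W=[];ps=156.
        for k in range(n):
            ps=ps+r.uniform(-130,130);W.append((np.array([r.uniform(.35,.68),r.uniform(-.55,.3),r.uniform(.33,.6)]),r.uniform(-45,70),ps))
        return W
    for it in range(300):
        W=rnd();s,qq=ev(W,q)
        if s>B[0]:B=(s,W,qq)
        if time.time()-t>40:break
    while time.time()-t<110:
        k=r.uniform(.2,1.5)
        W=[(np.clip(w[0]+r.normal(0,.03*k,3),[.33,-.55,.33],[.68,.3,.6]),float(np.clip(w[1]+r.normal(0,8*k),-45,70)),w[2]+r.normal(0,15*k)) for w in B[1]]
        s,qq=ev(W,q)
        if s>B[0]:B=(s,W,qq)
    return B
if __name__=='__main__':
    q=np.array(bot.get_obs()['q'])
    with Pool(4) as P:B=P.map(work,[(i,q) for i in range(4)],chunksize=1)
    B.sort(key=lambda b:-b[0]);pickle.dump(B,open('B4.pkl','wb'))
    for b in B:print(round(b[0],3),b[2].round(2),[(w[0].round(2).tolist(),round(w[1]),round(w[2])) for w in b[1]])
E
date; OMP_NUM_THREADS=1 timeout 300 python3 s4.py; ls -l --time-sort --time-style=+%T pics/top0.png; date
```

```text
Mon Nov 30 08:46:36 UTC 2026
0.115 [ 1.13  0.64 -0.64  2.03  1.02  0.27  0.93] [([0.37, 0.22, 0.6], -16, 313), ([0.33, 0.3, 0.42], 56, 321), ([0.36, 0.3, 0.47], -15, 350), ([0.52, 0.1, 0.43], -8, 412), ([0.66, -0.13, 0.42], -25, 467)]
0.082 [ 1.04  0.6  -0.52  2.03  0.85  0.21  1.07] [([0.36, 0.27, 0.45], -35, 162), ([0.56, 0.28, 0.46], -2, 185)]
-0.151 [ 0.98  0.59 -0.45  2.04  0.71  0.18  1.19] [([0.44, 0.04, 0.36], -32, 204), ([0.54, -0.44, 0.57], 57, 259), ([0.59, -0.19, 0.47], 32, 237), ([0.47, -0.51, 0.44], 12, 271)]
-0.862 [ 0.58  0.55  0.05  2.06 -0.9   0.17  2.71] [([0.39, 0.18, 0.37], -1, 299), ([0.46, -0.14, 0.34], 33, 356), ([0.47, 0.09, 0.35], -15, 390)]
Mon Nov 30 08:48:27 UTC 2026ls: unrecognized option '--time-sort'
Try 'ls --help' for more information.
```

```bash
stat -c %y pics/top0.png|cut -c1-19; date +%T
python3 - <<'E'
from s4 import *
q=np.array(bot.get_obs()['q'])
W=pickle.load(open('B4.pkl','rb'))[1][1]
print(W)
for i,w in enumerate(W+[(pre+[0,0,.12],th,psi),(g+.019*z,a)]):
    R1=w[1] if not np.isscalar(w[1]) else ori(w[1],w[2])
    qs,e,ms,J=seg(q,w[0],R1);print('mg',[round(float(m),3) for m in ms],J.round(2))
    p0,T,_=jac(q,V);print(np.linalg.norm(w[0]-p0),np.degrees(np.linalg.norm(lo(R1.as_matrix()@T.T))))
    q=qs;print(q.round(2))
q=np.array(bot.get_obs()['q']);trk(q,W[0][0],ori(*W[0][1:]),14)
E
```

```text
2026-11-30 08:29:15
08:48:37
[(array([0.36045204, 0.26750829, 0.4466932 ]), -35.02190074113643, 161.5715979393311), (array([0.56322578, 0.28378064, 0.45598939]), -2.3833958670139905, 184.9298608101139)]
mg [0.047, 0.05, 0.023, 0.024, 0.026, 0.027, 0.011, 0.014, 0.012, 0.016, 0.027, 0.044, 0.035, 0.029, 0.038, 0.038] 0.38
0.5197114366013371 50.01642040211511
[ 0.18 -0.3  -1.1   1.88  0.33  1.21 -2.9 ]
mg [0.078, 0.119, 0.16, 0.201, 0.244, 0.288, 0.333, 0.378, 0.386, 0.388, 0.39, 0.393, 0.396, 0.386, 0.344, 0.3] 0.06
0.203720745182927 39.94987962168036
[ 0.09  0.41 -1.    1.25  0.37  1.62 -2.32]
mg [0.312, 0.33, 0.309, 0.275, 0.242, 0.209, 0.178, 0.152, 0.136, 0.138, 0.161, 0.196, 0.227, 0.244, 0.243, 0.232] 0.29
0.7015165092493125 155.59542568060627
[ 1.68  0.29 -1.18  1.93  0.28  0.68  1.61]
mg [0.264, 0.297, 0.33, 0.365, 0.37, 0.342, 0.315, 0.287, 0.259, 0.231, 0.202, 0.172, 0.142, 0.111, 0.078, 0.044] 0.05
0.25288150922454333 0.004580597680348039
[ 1.04  0.6  -0.52  2.03  0.85  0.21  1.07]
[[[1, -4, -9, -4, 0.5, 0.9, 0.2], [1, -9, -18, -8, 0.9, 1.8, 0.3], [1, -13, -26, -12, 1.4, 2.
[... 967 characters left out ...]
0.2], [1, -7, -19, -7, 0.9, 1.8, 0.3], [1, -10, -28, -11, 1.4, 2.7, 0.5], [1, -13, -38, -15, 1.9, 3.6, 0.7], [1, -16, -47, -18, 2.3, 4.5, 0.9], [1, -20, -56, -22, 2.8, 5.3, 1], [1, -23, -66, -26, 3.3, 6.2, 1.2], [1, -26, -75, -29, 3.7, 7.1, 1.4], [1, -29, -85, -33, 4.2, 8, 1.6], [1, -33, -94, -37, 4.7, 8.9, 1.7]]]
[[[1, -3, -10, -3, 0.5, 0.9, 0.2], [1, -6, -19, -7, 0.9, 1.8, 0.3], [1, -9, -29, -10, 1.4, 2.7, 0.5], [1, -12, -38, -14, 1.9, 3.6, 0.7], [1, -15, -48, -17, 2.3, 4.5, 0.9], [1, -18, -58, -20, 2.8, 5.3, 1], [1, -21, -67, -24, 3.3, 6.2, 1.2], [1, -24, -77, -27, 3.7, 7.1, 1.4], [1, -27, -86, -31, 4.2, 8, 1.6]]]
-> [ 0.1  -0.27 -1.06  1.88  0.37  1.24 -2.95] err 0.0 0.0 mg 0.000 rows 49
```

Call:
{"api": "step_arm", "payload": {
  "increments": [
    [[1, -10, -21, -10, 1.1, 2.2, 0.4], [1, -21, -43, -20, 2.3, 4.4, 0.8], [1, -32, -64, -30, 3.4, 6.5, 1.3], [1, -42, -86, -41, 4.6, 8.7, 1.7], [1, -53, -107, -51, 5.7, 10.9, 2.1], [1, -63, -129, -61, 6.9, 13.1, 2.5], [1, -74, -150, -71, 8, 15.3, 3], [1, -84, -172, -81, 9.2, 17.4, 3.4], [1, -95, -193, -91, 10.3, 19.6, 3.8], [1, -105, -215, -101, 11.5, 21.8, 4.2]]
  ]
}}

```text
t: 9.45
eef_pos: [0.3812, 0.0076, 0.4247]
tool_rot: [0.118, 0.976, -0.156, 0.098]
contact_force: [0.4, 0.3, 0.2]
gripper_width: 1.003
grasp_force: 0.0
```

Run:
```python
from s4 import *
log()
q=np.array(bot.get_obs()['q']);print(q.round(2))
W=pickle.load(open('B4.pkl','rb'))[1][1]
for i,w in enumerate(W+[(pre+[0,0,.12],th,psi),(g+.019*z,a)]):
    R1=w[1] if not np.isscalar(w[1]) else ori(w[1],w[2])
    p0,T,_=jac(q,V);T=Ro.from_matrix(T);print(i,(1e3*T.inv().apply(w[0]-p0)).round(),(T.inv()*R1).as_rotvec(degrees=True).round(1))
    qs,e,ms,J=seg(q,w[0],R1);q=qs;print(' ',e.round(2),min(ms).round(3),J.round(2),q.round(2))
```

```text
[-1.01 -0.32  0.38  1.95  0.43  1.54 -2.56]
0 [ -87. -229.  -93.] [11.1 21.6  3.8]
  0.01 0.003 0.2 [ 0.11 -0.27 -1.07  1.88  0.37  1.23 -2.95]
1 [159. -80. 100.] [  7.6 -32.2 -22.4]
  0.0 0.063 0.06 [ 0.05  0.39 -0.93  1.26  0.34  1.61 -2.3 ]
2 [-155.  660.  182.] [ -30.5   -8.2 -152.4]
  0.02 0.317 0.3 [ 1.43  0.2  -0.85  1.94  0.06  0.65  1.79]
3 [ 51.   0. 248.] [-0. -0. -0.]
  0.01 0.017 0.27 [ 1.    0.59 -0.48  2.04  0.77  0.19  1.14]
```

Call:
{"api": "step_arm", "payload": {
  "increments": [
    [[1, -9, -23, -9, 1.1, 2.2, 0.4], [1, -17, -46, -19, 2.2, 4.3, 0.8], [1, -26, -69, -28, 3.3, 6.5, 1.1], [1, -35, -92, -37, 4.4, 8.6, 1.5], [1, -43, -115, -46, 5.5, 10.8, 1.9], [1, -52, -137, -56, 6.7, 13, 2.3], [1, -61, -160, -65, 7.8, 15.1, 2.7], [1, -70, -183, -74, 8.9, 17.3, 3], [1, -78, -206, -84, 10, 19.4, 3.4], [1, -87, -229, -93, 11.1, 21.6, 3.8]]
  ]
}}

```text
t: 10.28
eef_pos: [0.3633, 0.2083, 0.4498]
tool_rot: [0.056, 0.95, -0.155, 0.267]
contact_force: [-0.7, -1.1, -0.3]
gripper_width: 0.998
grasp_force: 0.0
```

Call:
{"api": "step_arm", "payload": {
  "increments": [
    [[1, 23, -11, 14, 1.1, -4.6, -3.2], [1, 45, -23, 29, 2.2, -9.2, -6.4], [1, 68, -34, 43, 3.3, -13.8, -9.6], [1, 91, -46, 57, 4.3, -18.4, -12.8], [1, 114, -57, 71, 5.4, -23, -16], [1, 136, -69, 86, 6.5, -27.6, -19.2], [1, 159, -80, 100, 7.6, -32.2, -22.4]]
  ]
}}

```text
t: 10.87
eef_pos: [0.5688, 0.221, 0.4463]
tool_rot: [-0.001, 0.999, 0.038, -0.012]
contact_force: [0.0, 2.3, 0.3]
gripper_width: 1.001
grasp_force: 0.0
```

Run:
```python
from s4 import *
log();q=np.array(bot.get_obs()['q']);print(q.round(2))
for n in(22,26):
  qq=q.copy()
  for th_ in(25,22):
    qq=q.copy();a_=ori(th_,psi);z_=a_.apply([0,0,1]);b=ori(th_,SPSI);zb=b.apply([0,0,1])
    for P,R in [(g-.12*z_+[0,0,.12],a_),(g+.019*z_,a_),(g-.05*z_+[0,0,.1],a_)]+[(st(*s)+.019*zb,b) for s in((-40,-190,150),(-19,-140,74),(-19,78,74),(-36,78,100),(-38,-120,100),(-38,78,74))]:
        qq,e,ms,J=seg(qq,P,R,n);print(th_,e.round(1),min(ms).round(3),J.round(2),qq.round(2))
w=(g-.12*z+[0,0,.12]);trk(q,w,a,24)
```

```text
[-0.34  0.27 -0.17  1.31  0.03  1.58 -2.  ]
25 0.0 0.312 0.29 [ 0.43  0.1   0.25  2.   -0.26  0.64  2.07]
25 0.0 0.015 0.26 [ 0.54  0.55  0.1   2.07 -1.01  0.19  2.81]
25 0.0 0.041 0.03 [ 0.16  0.27  0.56  2.05 -0.61  0.51  2.38]
25 0.0 0.168 0.02 [ 0.16  0.28  0.26  2.15 -0.75  0.45  2.79]
25 0.0 0.003 0.01 [ 0.23  0.4   0.04  2.21 -0.99  0.24  2.96]
25 2.8 0.0 0.07 [-0.06  0.35  0.15  2.3  -1.17  0.17  2.96]
25 0.0 0.0 0.04 [-0.87  0.28  0.7   2.42 -1.25  0.17  2.73]
25 0.0 0.001 0.06 [ 0.03  0.32  0.24  2.27 -1.02  0.3   2.95]
25 2.0 0.0 0.07 [-0.29  0.29  0.31  2.38 -1.25  0.17  2.96]
22 0.0 0.34 0.26 [ 0.49  0.13  0.17  1.94 -0.2   0.71  2.  ]
22 0.0 0.044 0.02 [ 0.63  0.55 -0.02  2.02 -0.42  0.21  2.23]
22 0.0 0.058 0.02 [ 0.5   0.27  0.15  1.99 -0.29  0.54  2.08]
22 0.0 0.282 0.02 [ 0.46  0.29 -0.12  2.09 -0.37  0.45  2.42]
22 0.0 0.069 0.01 [ 0.38  0.41 -0.16  2.17 -0.4   0.24  2.38]
22 0.0 0.001 0.15 [-0.7   0.35  0.51  2.36 -1.07  0.17  2.55]
22 0.0 0.004 0.01 [-0.89  0.3   0.73  2.39 -0.93  0.23  2.42]
22 0.0 0.009 0.04 [-0.26  0.37  0.58  2.25 -1.05  0.41  2.95]
22 0.0 0.
[... 1987 characters left out ...]
2.7, -0.5, -11.7], [1, -57, -6, 32, -3.7, -0.7, -15.6], [1, -71, -8, 40, -4.6, -0.9, -19.4], [1, -86, -9, 48, -5.5, -1.1, -23.3], [1, -100, -11, 56, -6.4, -1.3, -27.2], [1, -114, -12, 63, -7.3, -1.4, -31.1], [1, -128, -14, 71, -8.2, -1.6, -35], [1, -143, -16, 79, -9.2, -1.8, -38.9]]]
[[[1, -9, -11, 7, -0.9, -0.2, -3.9], [1, -19, -22, 15, -1.8, -0.4, -7.8], [1, -28, -34, 22, -2.7, -0.5, -11.7], [1, -38, -45, 29, -3.7, -0.7, -15.6], [1, -47, -56, 36, -4.6, -0.9, -19.4], [1, -57, -67, 44, -5.5, -1.1, -23.3], [1, -66, -79, 51, -6.4, -1.3, -27.2], [1, -76, -90, 58, -7.3, -1.4, -31.1], [1, -85, -101, 65, -8.2, -1.6, -35]]]
-> [ 0.43  0.1   0.24  2.   -0.26  0.64  2.06] err 0.0 0.0 mg 0.311 rows 39
```

```bash
sed -i 's/J-.35/J-.22/; s/q\[2\]+.4)\*2/q[2]+.7)*2/; s/ps=156./ps=184./; s/>40:break/>25:break/; s/t<110/t<75/; s/r.integers(2,6)/r.integers(1,4)/' s4.py; OMP_NUM_THREADS=1 timeout 300 python3 s4.py; date +%T
python3 - <<'E'
from s4 import *
q0=np.array(bot.get_obs()['q'])
for B in pickle.load(open('B4.pkl','rb'))[:3]:
    q=q0.copy();print('---')
    for w in B[1]+[(pre+[0,0,.12],th,psi),(g+.019*z,a)]+TAIL[1:]:
        R1=w[1] if not np.isscalar(w[1]) else ori(w[1],w[2])
        q,e,ms,J=seg(q,w[0],R1,20);print(e.round(1),min(ms).round(3),J.round(2),q.round(2))
E
```

```text
0.493 [ 1.14  0.64 -0.65  2.03  1.04  0.28  0.92] [([0.66, -0.54, 0.33], -45, 108), ([0.64, -0.53, 0.4], -41, 202)]
-0.677 [ 1.    0.59 -0.47  2.04  0.76  0.19  1.15] [([0.68, -0.18, 0.55], -2, 259)]
-0.678 [ 1.    0.59 -0.47  2.04  0.76  0.19  1.15] [([0.5, 0.08, 0.42], 8, 211), ([0.64, -0.38, 0.43], -5, 277)]
-0.681 [ 1.    0.59 -0.47  2.04  0.76  0.19  1.15] [([0.63, -0.55, 0.56], 36, 300)]
08:50:48
---
0.0 0.132 0.06 [ 0.1   0.45  0.41  1.6   0.65  0.66 -2.83]
0.0 0.218 0.19 [ 1.3   0.65 -0.78  1.16 -0.2   1.14 -0.42]
0.0 0.074 0.1 [ 1.77  0.37 -1.34  1.93  0.44  0.72  1.48]
0.0 0.105 0.04 [ 1.14  0.64 -0.66  2.03  1.04  0.28  0.92]
0.0 0.116 0.04 [ 1.74  0.38 -1.29  1.95  0.47  0.68  1.45]
0.0 0.112 0.02 [ 1.33  0.57 -1.21  2.08  0.71  0.52  1.49]
0.0 0.135 0.02 [ 1.    0.57 -0.9   2.16  0.94  0.31  1.17]
0.0 0.014 0.06 [ 0.27  0.37 -0.6   2.34  1.38  0.24  0.18]
0.0 0.069 0.01 [ 0.35  0.3  -0.69  2.35  1.12  0.25  0.43]
0.0 0.052 0.05 [ 1.05  0.49 -0.97  2.2   0.82  0.31  1.24]
0.0 0.002 0.08 [ 0.25  0.34 -0.58  2.38  1.44  0.22  0.11]
---
0.0 0.044 0.1 [ 0.27  0.49 -0.16  0.78
[... 503 characters left out ...]
.09 [ 0.25  0.34 -0.58  2.38  1.44  0.22  0.11]
---
0.0 0.321 0.03 [-0.17  0.15 -0.16  1.53  0.05  1.6  -1.37]
0.0 0.214 0.11 [ 0.51  0.57 -0.04  0.91 -0.05  1.71  0.59]
0.0 0.273 0.12 [ 0.87  0.12 -0.23  1.97 -0.16  0.64  1.97]
0.0 0.001 0.51 [ 0.97  0.58 -0.44  2.04  0.68  0.18  1.22]
0.0 0.032 0.04 [ 1.54  0.26 -1.01  1.96  0.21  0.62  1.67]
0.0 0.265 0.02 [ 1.21  0.46 -1.01  2.08  0.43  0.43  1.73]
0.0 0.042 0.02 [ 0.84  0.49 -0.7   2.17  0.61  0.21  1.46]
0.0 0.003 0.11 [ 0.23  0.36 -0.56  2.34  1.37  0.22  0.19]
0.0 0.054 0.01 [ 0.32  0.29 -0.66  2.35  1.1   0.24  0.44]
0.0 0.043 0.05 [ 1.04  0.48 -0.95  2.2   0.8   0.31  1.26]
0.0 0.001 0.09 [ 0.25  0.34 -0.58  2.38  1.44  0.22  0.11]
```

```bash
sed -i "s/if k%10==0 or k==nr:print(str(\[out\]).replace('.0,',',').replace('.0\]',']'))/if k%10==0 or k==nr:print(len(out),out[-1][1:])/" kin2.py
cat > nxt.py <<'E'
from s4 import *
def runq(Ws,nr=None):
    q=np.array(bot.get_obs()['q']);log();print('now',q.round(2))
    for w in Ws:q=trk(q,np.array(w[0]),w[1] if not np.isscalar(w[1]) else ori(w[1],w[2]),nr)
    return q
BW=pickle.load(open('B4.pkl','rb'))[0][1]
E
python3 -c "
from nxt import *
runq(BW+[(pre+[0,0,.12],th,psi),(g+.019*z,a)])"
```

```text
now [-0.34  0.27 -0.17  1.31  0.03  1.58 -2.  ]
10 [16.0, 366.0, 54.0, -13.8, 18.7, 34.5]
10 [181.0, 276.0, 169.0, -13.8, 18.7, 34.5]
1 [22.0, 9.0, 28.0, -1.4, 1.9, 3.5]
-> [ 0.1   0.45  0.41  1.6   0.64  0.66 -2.83] err 0.0 0.0 mg 0.133 rows 21
10 [15.0, 4.0, -26.0, 27.6, -1.5, -29.9]
10 [14.0, -1.0, -27.0, 27.6, -1.5, -29.9]
3 [5.0, -2.0, -8.0, 8.3, -0.4, -9.0]
-> [ 1.3   0.65 -0.78  1.16 -0.19  1.14 -0.42] err 0.0 0.0 mg 0.157 rows 23
10 [-74.0, -89.0, 14.0, 8.7, -13.4, -64.0]
10 [51.0, -100.0, 33.0, 8.7, -13.4, -64.0]
2 [23.0, 2.0, 4.0, 1.7, -2.7, -12.8]
-> [ 1.78  0.38 -1.35  1.93  0.45  0.72  1.47] err 0.0 0.0 mg 0.064 rows 22
7 [51.0, 0.0, 248.0, -0.0, 0.0, -0.0]
-> [ 1.15  0.64 -0.67  2.03  1.05  0.29  0.91] err 0.0 0.0 mg 0.094 rows 7
```

Call:
{"api": "step_arm", "payload": {
  "increments": [
    [[1, 2, 37, 5, -1.4, 1.9, 3.4], [1, 3, 73, 11, -2.8, 3.7, 6.9], [1, 5, 110, 16, -4.1, 5.6, 10.4], [1, 6, 146, 22, -5.5, 7.5, 13.8], [1, 8, 183, 27, -6.9, 9.4, 17.2], [1, 10, 220, 32, -8.3, 11.2, 20.7], [1, 11, 256, 38, -9.7, 13.1, 24.2], [1, 13, 293, 43, -11, 15, 27.6], [1, 14, 329, 49, -12.4, 16.8, 31], [1, 16, 366, 54, -13.8, 18.7, 34.5]]
  ]
}}

```text
t: 11.7
eef_pos: [0.6089, -0.1448, 0.3915]
tool_rot: [0.116, 0.946, -0.26, 0.154]
contact_force: [0.9, -0.1, 0.8]
gripper_width: 1.001
grasp_force: 0.0
```

Call:
{"api": "step_arm", "payload": {
  "increments": [
    [[1, 18, 28, 17, -1.4, 1.9, 3.4], [1, 36, 55, 34, -2.8, 3.7, 6.9], [1, 54, 83, 51, -4.1, 5.6, 10.4], [1, 72, 110, 68, -5.5, 7.5, 13.8], [1, 90, 138, 85, -6.9, 9.4, 17.2], [1, 109, 166, 101, -8.3, 11.2, 20.7], [1, 127, 193, 118, -9.7, 13.1, 24.2], [1, 145, 221, 135, -11, 15, 27.6], [1, 181, 276, 169, -13.8, 18.7, 34.5], [1, 181, 276, 169, -13.8, 18.7, 34.5]]
  ]
}}

```text
t: 12.53
eef_pos: [0.6525, -0.5073, 0.3351]
tool_rot: [0.216, 0.77, -0.521, 0.299]
contact_force: [1.1, 1.1, -0.0]
gripper_width: 0.998
grasp_force: 0.0
```

```bash
python3 -c "
from nxt import *
runq(BW[:1],3)
runq(BW[1:]+[(pre+[0,0,.12],th,psi),(g+.019*z,a)])"
```

```text
now [ 0.08  0.39  0.37  1.64  0.64  0.69 -2.78]
3 [23.0, 8.0, 28.0, -1.3, 1.7, 3.1]
-> [ 0.1   0.45  0.4   1.6   0.65  0.66 -2.83] err 0.0 0.0 mg 0.128 rows 3
now [ 0.08  0.39  0.37  1.64  0.64  0.69 -2.78]
10 [24.0, 8.0, -15.0, 26.6, -0.5, -29.0]
10 [19.0, 11.0, -19.0, 26.6, -0.5, -29.0]
3 [4.0, 3.0, -7.0, 8.0, -0.2, -8.7]
-> [ 1.25  0.63 -0.67  1.16 -0.28  1.14 -0.37] err 0.0 0.0 mg 0.200 rows 23
10 [-74.0, -89.0, 14.0, 8.7, -13.4, -64.0]
10 [51.0, -100.0, 33.0, 8.7, -13.4, -64.0]
2 [23.0, 2.0, 4.0, 1.7, -2.7, -12.8]
-> [ 1.7   0.31 -1.21  1.93  0.31  0.68  1.58] err 0.0 0.0 mg 0.199 rows 22
7 [51.0, 0.0, 248.0, -0.0, 0.0, -0.0]
-> [ 1.06  0.61 -0.55  2.03  0.89  0.22  1.04] err 0.0 0.0 mg 0.054 rows 7
```

Call:
{"api": "step_arm", "payload": {
  "increments": [
    [[1, 12, 4, 14, -0.7, 0.9, 1.6], [1, 23, 8, 28, -1.3, 1.7, 3.1], [1, 23, 8, 28, -1.3, 1.7, 3.1]]
  ]
}}

```text
t: 12.78
eef_pos: [0.6558, -0.5466, 0.3313]
tool_rot: [0.226, 0.749, -0.541, 0.309]
contact_force: [-1.7, -0.3, 0.3]
gripper_width: 1.003
grasp_force: 0.0
```

Call:
{"api": "step_arm", "payload": {
  "increments": [
    [[1, 1, 0, -3, 2.8, -0.1, -3], [1, 3, 1, -5, 5.5, -0.3, -6], [1, 4, 1, -8, 8.3, -0.4, -9], [1, 6, 2, -10, 11, -0.6, -12], [1, 7, 2, -13, 13.8, -0.7, -15], [1, 9, 2, -16, 16.6, -0.9, -17.9], [1, 10, 3, -18, 19.3, -1, -20.9], [1, 12, 3, -21, 22.1, -1.2, -23.9], [1, 13, 4, -23, 24.8, -1.3, -26.9], [1, 15, 4, -26, 27.6, -1.5, -29.9]]
  ]
}}

```text
t: 13.62
eef_pos: [0.6515, -0.5357, 0.3621]
tool_rot: [0.105, 0.899, -0.242, 0.351]
contact_force: [-0.1, -1.9, -0.9]
gripper_width: 0.999
grasp_force: 0.0
```

Call:
{"api": "step_arm", "payload": {
  "increments": [
    [[1, 1, 0, -3, 2.8, -0.1, -3], [1, 3, 0, -5, 5.5, -0.3, -6], [1, 4, 0, -8, 8.3, -0.4, -9], [1, 6, 0, -11, 11, -0.6, -12], [1, 7, 0, -14, 13.8, -0.7, -15], [1, 8, -1, -16, 16.6, -0.9, -17.9], [1, 10, -1, -19, 19.3, -1, -20.9], [1, 11, -1, -22, 22.1, -1.2, -23.9], [1, 13, -1, -24, 24.8, -1.3, -26.9], [1, 14, -1, -27, 27.6, -1.5, -29.9]]
  ]
}}

```text
t: 14.45
eef_pos: [0.6451, -0.5311, 0.3906]
tool_rot: [-0.026, 0.934, 0.083, 0.347]
contact_force: [0.3, 0.7, 0.6]
gripper_width: 1.003
grasp_force: 0.0
```

```bash
python3 -c "
from nxt import *
runq(BW[1:]+[(pre+[0,0,.12],th,psi),(g+.019*z,a)])
print('direct');runq([(pre+[0,0,.12],th,psi),(g+.019*z,a)])"
```

```text
now [ 1.3   0.56 -0.73  1.3  -0.22  0.94 -0.56]
2 [3.0, -1.0, -7.0, 7.9, -0.1, -8.6]
-> [ 1.3   0.65 -0.77  1.16 -0.2   1.14 -0.42] err 0.0 0.0 mg 0.641 rows 2
10 [-74.0, -89.0, 14.0, 8.7, -13.4, -64.0]
10 [51.0, -100.0, 33.0, 8.7, -13.4, -64.0]
2 [23.0, 2.0, 4.0, 1.7, -2.7, -12.8]
-> [ 1.77  0.37 -1.33  1.93  0.44  0.72  1.48] err 0.0 0.0 mg 0.078 rows 22
7 [51.0, 0.0, 248.0, -0.0, 0.0, -0.0]
-> [ 1.14  0.64 -0.65  2.03  1.04  0.28  0.92] err 0.0 0.0 mg 0.107 rows 7
direct
now [ 1.3   0.56 -0.73  1.3  -0.22  0.94 -0.56]
10 [-78.0, -72.0, -1.0, 8.7, -9.1, -63.1]
10 [30.0, -100.0, 18.0, 8.7, -9.1, -63.1]
4 [42.0, -6.0, 6.0, 3.5, -3.7, -25.2]
-> [ 1.77  0.37 -1.34  1.93  0.44  0.72  1.48] err 0.0 0.0 mg 0.073 rows 24
7 [51.0, 0.0, 248.0, -0.0, 0.0, -0.0]
-> [ 1.14  0.64 -0.66  2.03  1.04  0.28  0.91] err 0.0 0.0 mg 0.102 rows 7
```

Going direct.

Call:
{"api": "step_arm", "payload": {
  "increments": [
    [[1, -8, -7, 0, 0.9, -0.9, -6.3], [1, -16, -14, 0, 1.7, -1.8, -12.6], [1, -23, -22, 0, 2.6, -2.7, -18.9], [1, -31, -29, 0, 3.5, -3.6, -25.2], [1, -39, -36, 0, 4.3, -4.6, -31.5], [1, -47, -43, -1, 5.2, -5.5, -37.9], [1, -55, -50, -1, 6.1, -6.4, -44.2], [1, -62, -58, -1, 7, -7.3, -50.5], [1, -70, -65, -1, 7.8, -8.2, -56.8], [1, -78, -72, -1, 8.7, -9.1, -63.1]]
  ]
}}

```text
t: 15.28
eef_pos: [0.5742, -0.4702, 0.3394]
tool_rot: [0.099, 0.77, 0.586, 0.23]
contact_force: [-0.1, -0.4, 0.6]
gripper_width: 0.999
grasp_force: 0.0
```

Call:
{"api": "step_arm", "payload": {
  "increments": [
    [[1, 3, -10, 2, 0.9, -0.9, -6.3], [1, 6, -20, 4, 1.7, -1.8, -12.6], [1, 9, -30, 5, 2.6, -2.7, -18.9], [1, 12, -40, 7, 3.5, -3.6, -25.2], [1, 15, -50, 9, 4.3, -4.6, -31.5], [1, 18, -60, 11, 5.2, -5.5, -37.9], [1, 21, -70, 13, 6.1, -6.4, -44.2], [1, 24, -80, 14, 7, -7.3, -50.5], [1, 27, -90, 16, 7.8, -8.2, -56.8], [1, 30, -100, 18, 8.7, -9.1, -63.1]]
  ]
}}

```text
t: 16.12
eef_pos: [0.5035, -0.4096, 0.289]
tool_rot: [0.192, 0.37, 0.908, 0.043]
contact_force: [0.4, -0.2, -0.2]
gripper_width: 1.001
grasp_force: 0.0
```

```bash
python3 -c "
from nxt import *
runq([(g-.085*z,th,psi),(g+.019*z,a)])"
```

```text
now [ 1.63  0.42 -1.19  1.77  0.33  0.85  1.16]
5 [77.0, -36.0, 152.0, 3.5, -3.5, -25.1]
-> [ 1.43  0.51 -0.97  2.06  0.78  0.44  1.18] err 0.0 0.0 mg 0.219 rows 5
3 [0.0, -0.0, 104.0, 0.0, 0.0, 0.0]
-> [ 1.14  0.64 -0.66  2.03  1.04  0.28  0.91] err 0.0 0.0 mg 0.114 rows 3
```

Call:
{"api": "step_arm", "payload": {
  "increments": [
    [[1, 13, -6, 25, 0.6, -0.6, -4.2], [1, 26, -12, 51, 1.2, -1.2, -8.4], [1, 39, -18, 76, 1.8, -1.8, -12.6], [1, 51, -24, 101, 2.3, -2.3, -16.7], [1, 64, -30, 127, 2.9, -2.9, -20.9], [1, 77, -36, 152, 3.5, -3.5, -25.1], [1, 77, -36, 152, 3.5, -3.5, -25.1], [1, 77, -36, 152, 3.5, -3.5, -25.1]]
  ]
}}

```text
t: 16.78
eef_pos: [0.4877, -0.3908, 0.116]
tool_rot: [0.212, 0.174, 0.961, -0.036]
contact_force: [1.1, -0.2, 0.6]
gripper_width: 1.002
grasp_force: 0.0
```

Run:
```python
from nxt import *
runq([(g+.019*z,a)])
import cv2
c=bot.read_camera('wrist');pickle.dump(c,open('w2.pkl','wb'))
cv2.imwrite('pics/w2.png',cv2.resize(c['image'],(800,600),interpolation=cv2.INTER_CUBIC)[...,::-1])
K=c['camera_matrix']
def fp(X):
    d=c['R']@X+c['t'];r=np.hypot(*d[:2]);t=np.arctan2(r,d[2]);return K[:2,2]+K[0,0]*t*d[:2]/r
S=Ro.from_euler('z',-20.2,degrees=True).as_matrix();o=np.array([.5443,-.4121,0])
for m in[(45,15,14),(45,-15,14),(-10,12,56),(-40,12,56),(-10,-12,56),(-40,-12,56),(-45,15,14),(-45,-15,14)]:
    print(m,np.round(fp(S@np.array(m)/1e3+o)/.7))
```

```text
now [ 1.43  0.51 -0.97  2.06  0.77  0.44  1.18]
3 [-1.0, -1.0, 104.0, 0.1, -0.2, -0.3]
-> [ 1.14  0.64 -0.66  2.03  1.04  0.28  0.91] err 0.0 0.0 mg 0.113 rows 3
(45, 15, 14) [424. 351.]
(45, -15, 14) [381. 351.]
(-10, 12, 56) [423. 337.]
(-40, 12, 56) [425. 295.]
(-10, -12, 56) [380. 337.]
(-40, -12, 56) [378. 295.]
(-45, 15, 14) [427. 243.]
(-45, -15, 14) [376. 243.]
```

View pics/w2.png

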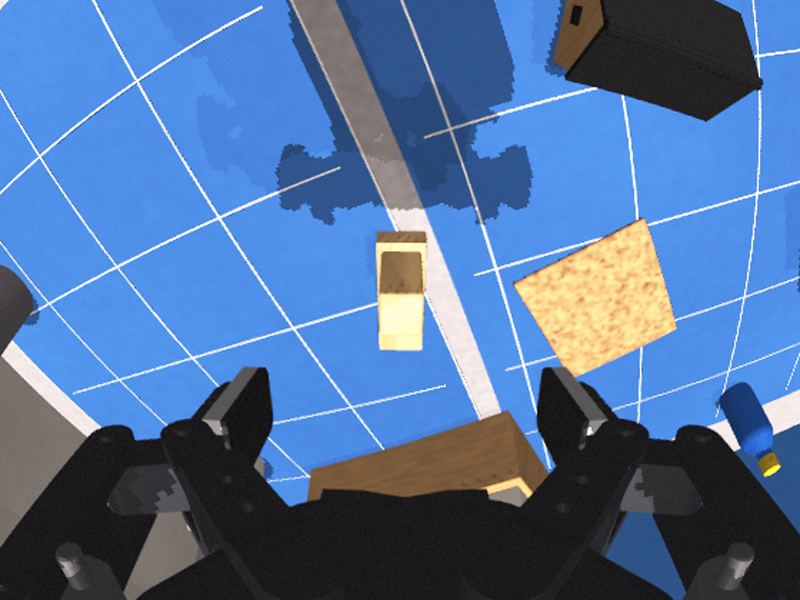

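The wrist view shows the scraper centred between the fingers, with the grip at (378–426, 250–337), matching the projection to 1–2 px. I'll descend and close.

Call:
{"api": "step_arm", "payload": {
  "increments": [
    [[1, 1, 0, 30, 0, 0, 0], [1, 2, -1, 60, 0, 0, 0], [1, 3, -1, 85, 0, 0, 0], [1, 3, -1, 101, 0, 0, 0], [1, 3, -1, 101, 0, 0, 0], [-1, 3, -1, 101, 0, 0, 0], [-1, 3, -1, 101, 0, 0, 0], [-1, 3, -1, 101, 0, 0, 0], [-1, 3, -1, 101, 0, 0, 0], [-1, 3, -1, 101, 0, 0, 0]]
  ],
  "force": 60
}}

```text
t: 17.67
eef_pos: [0.5256, -0.4062, 0.0246]
tool_rot: [0.214, 0.174, 0.961, -0.037]
contact_force: [0.5, 1.3, 0.5]
gripper_width: 0.301
grasp_force: 0.0
```

Call:
{"api": "step_arm", "payload": {
  "increments": [
    [[-1, 0, 0, 0, 0, 0, 0], [-1, 0, 0, 0, 0, 0, 0], [-1, 0, 0, 0, 0, 0, 0]]
  ]
}}

```text
t: 17.92
eef_pos: [0.5257, -0.4064, 0.0248]
tool_rot: [0.214, 0.174, 0.961, -0.037]
contact_force: [-3.1, 1.8, 7.9]
gripper_width: 0.253
grasp_force: 58.5
```

Run:
```python
from nxt import *
p,R=start();np.save('grasp.npy',np.r_[p,R.as_quat()]);print(p,bot.get_obs()['gripper_width'],bot.get_obs()['contact_force'])
print((ori(25,-20.2).inv()*R).as_rotvec(degrees=True))
# scraper origin in tool frame: world rest pose (y centred on the tool)
S=np.array([.5443,-.4121,0]);d=R.inv().apply(S-p)*1e3;print('foot origin in tool mm',d)
```

```text
[ 0.52571346 -0.40639909  0.02477341] 0.2525096070109675 [-3.12805817  1.84360938  7.90118879]
[-0.04253239 -0.04148279  0.30867865]
foot origin in tool mm [-7.09542514  1.08317609 30.66208765]
```

```bash
cat > fp.py <<'E'
from nxt import *
OFF=np.array([-7.1,0.3,30.7])/1e3
def F(x,y,zf,th_=25,psi_=SPSI,st_=True):
    R=ori(th_,psi_);return ((st(x,y,zf) if st_ else np.array([x,y,zf]))-R.apply(OFF),R)
E
python3 - <<'E'
from fp import *
q=runq([F(.5443,-.4121,.12,25,-20.2,False),F(-5,-190,125)])
print('then')
q=trk(q,*F(11,-125,33));q=trk(q,*F(11,-70,33));q=trk(q,*F(11,-68,31),1);q=trk(q,*F(11,40,31),8);q=trk(q,*F(11,80,31),4)
q=trk(q,*F(-8,80,50),4);q=trk(q,*F(-12,-70,50),8);q=trk(q,*F(-12,-70,31),2);q=trk(q,*F(-12,80,31),12)
E
```

```text
now [ 1.15  0.63 -0.67  2.03  1.03  0.29  0.92]
4 [-51.0, 1.0, -109.0, 0.0, -0.0, -0.3]
-> [ 1.4   0.53 -0.99  1.95  0.73  0.53  1.22] err 0.0 0.0 mg 0.140 rows 4
6 [30.0, 208.0, -20.0, -13.1, 0.0, -28.2]
-> [ 1.36  0.58 -1.26  2.05  0.71  0.57  1.49] err 0.0 0.0 mg 0.151 rows 6
then
4 [24.0, 65.0, 90.0, -0.0, -0.0, 0.0]
-> [ 0.97  0.56 -0.91  2.17  0.98  0.31  1.09] err 0.0 0.0 mg 0.138 rows 4
2 [0.0, 55.0, 0.0, 0.0, 0.0, 0.0]
-> [ 0.8   0.49 -0.82  2.24  1.06  0.25  0.88] err 0.0 0.0 mg 0.082 rows 2
1 [1.0, 2.0, 2.0, -0.0, 0.0, 0.0]
-> [ 0.78  0.48 -0.81  2.24  1.08  0.24  0.86] err 0.0 0.0 mg 0.075 rows 1
8 [0.0, 108.0, 0.0, 0.0, -0.0, 0.0]
-> [ 0.43  0.4  -0.69  2.32  1.34  0.24  0.32] err 0.0 0.0 mg 0.047 rows 8
4 [-0.0, 40.0, -0.0, 0.0, -0.0, 0.0]
-> [ 0.35  0.4  -0.71  2.33  1.4   0.29  0.17] err 0.0 0.0 mg 0.076 rows 4
4 [9.0, -0.0, -25.0, 0.0, -0.0, 0.0]
-> [ 0.4   0.33 -0.75  2.35  1.25  0.28  0.31] err 0.0 0.0 mg 0.086 rows 4
8 [4.0, -150.0, -2.0, 0.0, 0.0, 0.0]
-> [ 0.91  0.44 -0.91  2.27  0.96  0.27  0.99] err 0.0 0.0 mg 0.059 rows 8
2 [8.0, 0.0, 17.0, -0.0, 0.0, 0.0]
-> [ 0.8   0.45 -0.79  2.28  1.07  0.21  0.88] err 0.0 0.0 mg 0.036 rows 2
10 [0.0, 125.0, 0.0, 0.0, 0.0, 0.0]
2 [0.0, 25.0, 0.0, 0.0, 0.0, 0.0]
-> [ 0.34  0.37 -0.7   2.38  1.47  0.27  0.09] err 0.0 0.0 mg 0.000 rows 12
```

Call:
{"api": "step_arm", "payload": {
  "increments": [
    [[-1, -13, 0, -27, 0, 0, 0], [-1, -26, 0, -55, 0, 0, 0], [-1, -38, 1, -82, 0, 0, 0], [-1, -51, 1, -109, 0, 0, 0], [-1, -51, 1, -109, 0, 0, 0]]
  ]
}}

```text
t: 18.33
eef_pos: [0.5291, -0.4068, 0.1505]
tool_rot: [0.217, 0.173, 0.96, -0.038]
contact_force: [0.4, -0.5, 0.1]
gripper_width: 0.25
grasp_force: 59.1
```

Call:
{"api": "step_arm", "payload": {
  "increments": [
    [[-1, 4, 30, -3, -1.9, 0, -4], [-1, 9, 59, -6, -3.7, 0, -8.1], [-1, 13, 89, -9, -5.6, 0, -12.1], [-1, 17, 119, -11, -7.5, 0, -16.1], [-1, 21, 149, -14, -9.4, 0, -20.1], [-1, 26, 178, -17, -11.2, 0, -24.2], [-1, 30, 208, -20, -13.1, 0, -28.2], [-1, 30, 208, -20, -13.1, 0, -28.2], [-1, 30, 208, -20, -13.1, 0, -28.2]]
  ]
}}

```text
t: 19.08
eef_pos: [0.5651, -0.1965, 0.1501]
tool_rot: [0.216, -0.091, 0.972, 0.022]
contact_force: [-0.6, -0.5, -0.8]
gripper_width: 0.247
grasp_force: 59.1
```

Run:
```python
from fp import *
import cv2
q=runq([F(11,-125,33)],6)
a_,b_=[bot.read_camera(n)['image'] for n in('scene','top')]
im=np.vstack([cv2.resize(a_[120:260,100:380],(800,400)),cv2.resize(b_[170:240,200:480],(800,200))])
cv2.imwrite('pics/c3.png',im[...,::-1])
```

```text
now [ 1.35  0.58 -1.26  2.05  0.7   0.57  1.48]
6 [25.0, 62.0, 90.0, 0.2, 0.0, -0.2]
-> [ 0.97  0.56 -0.91  2.17  0.98  0.31  1.09] err 0.0 0.0 mg 0.138 rows 6
```

View pics/c3.png

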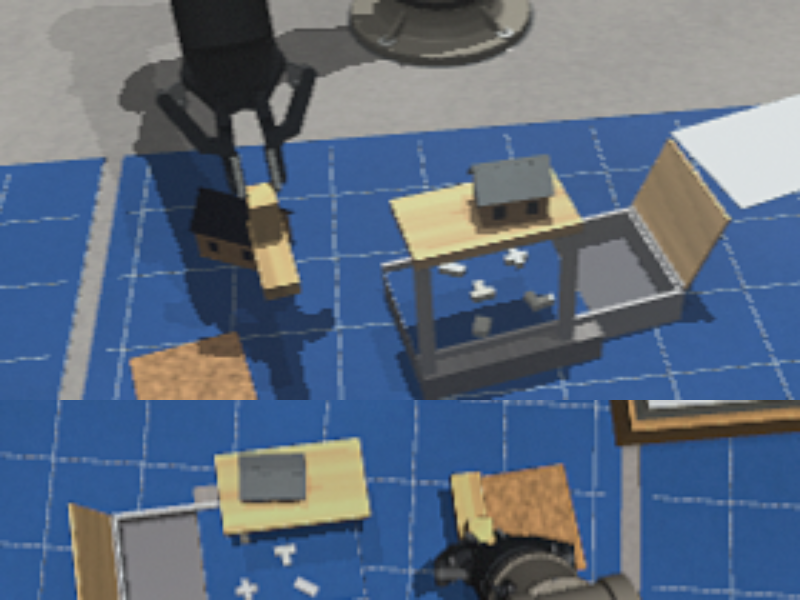

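The scraper is held flat, with its foot running parallel to the board's short side (foot end at (275,290) in the scene crop). Now I lower it beyond the open end.

Call:
{"api": "step_arm", "payload": {
  "increments": [
    [[-1, 4, 10, 15, 0, 0, 0], [-1, 8, 21, 30, 0, 0, 0], [-1, 12, 31, 45, 0, 0, 0], [-1, 17, 41, 60, 0, 0, 0], [-1, 21, 52, 75, 0.2, 0, -0.2], [-1, 25, 62, 90, 0.2, 0, -0.2], [-1, 25, 62, 90, 0.2, 0, -0.2], [-1, 25, 62, 90, 0.2, 0, -0.2]]
  ]
}}

```text
t: 19.85
eef_pos: [0.5684, -0.1341, 0.0579]
tool_rot: [0.215, -0.092, 0.972, 0.019]
contact_force: [0.1, -0.4, -0.7]
gripper_width: 0.248
grasp_force: 59.1
```

Run:
```python
from fp import *
import cv2
p,R=start();f=p+R.apply(OFF);print('foot in st',1e3*Ro.from_euler('z',-SPSI,degrees=True).apply(f-ST))
runq([F(11,-70,33)],3);
a_=bot.read_camera('scene')['image'];b_=bot.read_camera('wrist')['image']
im=np.hstack([cv2.resize(a_[170:250,190:350],(800,400),interpolation=cv2.INTER_CUBIC)])
cv2.imwrite('pics/c4.png',im[...,::-1])
```

```text
foot in st [  11.48718402 -127.67925279   33.08728895]
now [ 0.97  0.56 -0.9   2.17  0.98  0.31  1.1 ]
3 [-0.0, 57.0, -0.0, -0.1, -0.1, -0.0]
-> [ 0.8   0.48 -0.82  2.24  1.06  0.25  0.88] err 0.0 0.0 mg 0.080 rows 3
```

View pics/c4.png

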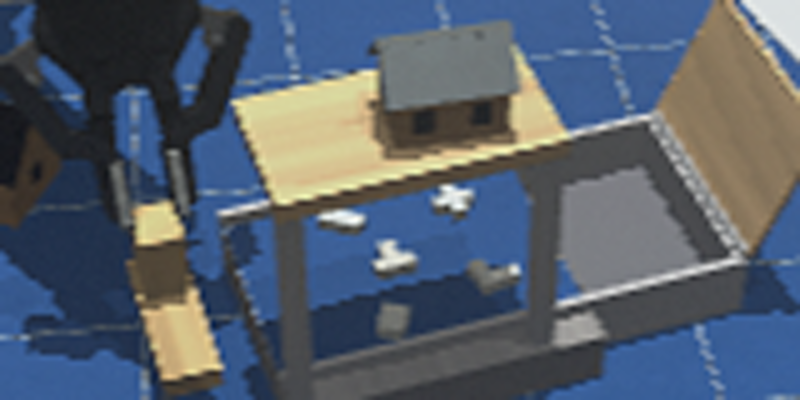

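The foot is level beyond the open end and lined up with the board. All five chips are still where they were. Starting the rear sweep.

Call:
{"api": "step_arm", "payload": {
  "increments": [
    [[-1, 0, 18, 0, 0, 0, 0], [-1, 0, 36, 0, 0, 0, 0], [-1, 0, 55, 0, 0, 0, 0], [-1, 1, 60, 2, 0, 0, 0], [-1, 1, 72, 2, 0, 0, 0], [-1, 1, 87, 2, 0, 0, 0], [-1, 1, 102, 2, 0, 0, 0], [-1, 1, 117, 2, 0, 0, 0], [-1, 1, 132, 2, 0, 0, 0], [-1, 1, 147, 2, 0, 0, 0]]
  ]
}}

```text
t: 20.78
eef_pos: [0.5424, 0.0098, 0.0568]
tool_rot: [0.217, -0.09, 0.972, 0.019]
contact_force: [0.6, -0.1, -0.8]
gripper_width: 0.247
grasp_force: 59.2
```

Run:
```python
from fp import *
p,R=start();f=p+R.apply(OFF);print('foot in st',1e3*Ro.from_euler('z',-SPSI,degrees=True).apply(f-ST))
runq([F(11,80,31),F(-8,80,50),F(-12,-70,50)],10);
```

```text
foot in st [13.21132428 18.48020988 32.06261253]
now [ 0.5   0.41 -0.7   2.3   1.31  0.24  0.4 ]
10 [2.0, 61.0, -0.0, -0.2, 0.1, -0.2]
-> [ 0.37  0.41 -0.73  2.33  1.41  0.3   0.17] err 0.0 0.0 mg 0.069 rows 10
10 [9.0, -0.0, -25.0, 0.0, 0.0, -0.0]
-> [ 0.42  0.34 -0.77  2.35  1.26  0.28  0.3 ] err 0.0 0.0 mg 0.087 rows 10
10 [4.0, -150.0, -2.0, -0.0, 0.0, -0.0]
-> [ 0.92  0.45 -0.92  2.27  0.97  0.27  0.98] err 0.0 0.0 mg 0.066 rows 10
```

Call:
{"api": "step_arm", "payload": {
  "increments": [
    [[-1, 1, 10, 0, 0, 0, 0], [-1, 2, 20, 0, 0, 0, 0], [-1, 2, 30, 0, 0, 0, 0], [-1, 2, 40, 0, 0, 0, 0], [-1, 2, 50, 0, 0, 0, 0], [-1, 2, 58, 0, 0, 0, 0], [-1, 2, 66, 0, 0, 0, 0], [-1, 2, 66, 0, 0, 0, 0]]
  ]
}}

```text
t: 21.45
eef_pos: [0.5279, 0.0762, 0.0557]
tool_rot: [0.217, -0.092, 0.972, 0.02]
contact_force: [-1.1, -0.1, -1.4]
gripper_width: 0.252
grasp_force: 59.2
```

Run:
```python
from fp import *
import cv2
p,R=start();f=p+R.apply(OFF);print('foot in st',1e3*Ro.from_euler('z',-SPSI,degrees=True).apply(f-ST))
runq([F(-8,80,48),F(-12,-70,48),F(-12,-70,30.6)],10);
a_=bot.read_camera('scene')['image']
cv2.imwrite('pics/c5.png',cv2.resize(a_[170:250,190:350],(800,400),interpolation=cv2.INTER_CUBIC)[...,::-1])
```

```text
foot in st [11.53282171 86.49989658 30.90663824]
now [ 0.35  0.41 -0.73  2.33  1.43  0.31  0.13]
10 [9.0, -7.0, -24.0, -0.1, 0.1, -0.1]
-> [ 0.41  0.34 -0.77  2.35  1.28  0.28  0.28] err 0.0 0.0 mg 0.086 rows 10
10 [4.0, -150.0, -2.0, -0.0, 0.0, -0.0]
-> [ 0.91  0.45 -0.91  2.27  0.98  0.27  0.97] err 0.0 0.0 mg 0.061 rows 10
10 [7.0, 0.0, 16.0, -0.0, 0.0, 0.0]
-> [ 0.81  0.46 -0.8   2.28  1.08  0.21  0.86] err 0.0 0.0 mg 0.042 rows 10
```

View pics/c5.png

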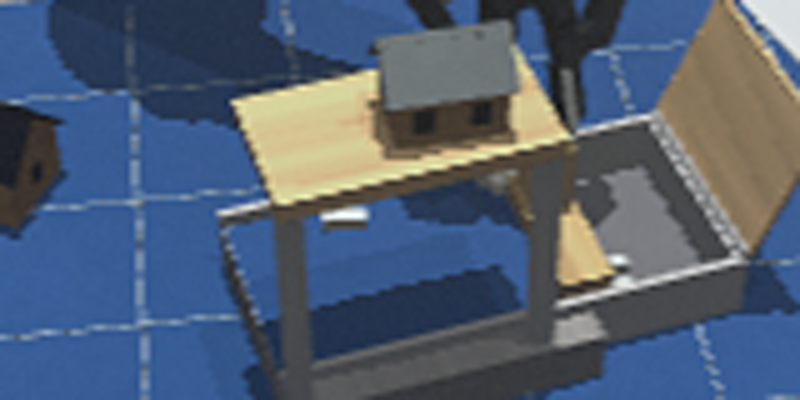

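The rear pass cleared the T, stub and L. The bar is left at (345,215) and the cross near (495,180), both at the front. I'll retreat above the chips and do the front pass.

Call:
{"api": "step_arm", "payload": {
  "increments": [
    [[-1, 4, -3, -12, 0, 0, 0], [-1, 9, -7, -24, 0, 0, 0], [-1, 9, -7, -24, 0, 0, 0], [-1, 10, -32, -25, 0, 0, 0], [-1, 11, -57, -25, 0, 0, 0], [-1, 11, -82, -25, 0, 0, 0], [-1, 12, -107, -26, 0, 0, 0], [-1, 12, -132, -26, 0, 0, 0], [-1, 13, -157, -26, 0, 0, 0], [-1, 13, -157, -26, 0, 0, 0]]
  ]
}}

```text
t: 22.33
eef_pos: [0.5346, -0.0911, 0.0723]
tool_rot: [0.216, -0.086, 0.972, 0.018]
contact_force: [0.0, -0.6, -0.6]
gripper_width: 0.247
grasp_force: 59.2
```

Run:
```python
from fp import *
import cv2
p,R=start();f=p+R.apply(OFF);print('foot in st',1e3*Ro.from_euler('z',-SPSI,degrees=True).apply(f-ST))
runq([F(-12.5,-71,30.8),F(-12.5,84,30.8)],10);
```

```text
foot in st [-13.56307956 -79.37192599  47.47326784]
now [ 0.91  0.45 -0.9   2.27  0.98  0.26  0.97]
10 [5.0, 7.0, 15.0, -0.4, -0.1, -0.6]
-> [ 0.82  0.46 -0.8   2.28  1.08  0.21  0.87] err 0.0 0.0 mg 0.042 rows 10
10 [0.0, 155.0, 0.0, 0.0, -0.0, 0.0]
-> [ 0.35  0.37 -0.72  2.38  1.47  0.28  0.08] err 0.0 0.0 mg 0.004 rows 10
```

Call:
{"api": "step_arm", "payload": {
  "increments": [
    [[-1, 3, 2, 8, -0.2, 0, -0.3], [-1, 5, 5, 15, -0.4, 0, -0.6], [-1, 5, 7, 15, -0.4, 0, -0.6], [-1, 5, 20, 15, -0.4, 0, -0.6], [-1, 5, 35, 15, -0.4, 0, -0.6], [-1, 5, 50, 15, -0.4, 0, -0.6], [-1, 5, 65, 15, -0.4, 0, -0.6], [-1, 5, 80, 15, -0.4, 0, -0.6], [-1, 5, 95, 15, -0.4, 0, -0.6], [-1, 5, 110, 15, -0.4, 0, -0.6]]
  ]
}}

```text
t: 23.17
eef_pos: [0.5156, 0.0259, 0.0576]
tool_rot: [0.216, -0.098, 0.971, 0.022]
contact_force: [-0.4, -0.4, -0.9]
gripper_width: 0.248
grasp_force: 59.2
```

Run:
```python
from fp import *
p,R=start();f=p+R.apply(OFF);print('foot in st',1e3*Ro.from_euler('z',-SPSI,degrees=True).apply(f-ST))
runq([F(-12.5,84,30.8),F(-15,84,55)],10);
```

```text
foot in st [-10.03671888  39.69913597  32.86461533]
now [ 0.49  0.38 -0.74  2.36  1.4   0.24  0.28]
10 [2.0, 44.0, 1.0, 0.2, 0.0, 0.6]
-> [ 0.4   0.39 -0.78  2.37  1.48  0.31  0.08] err 0.0 0.0 mg 0.066 rows 10
10 [-8.0, -0.0, -23.0, 0.0, 0.0, -0.0]
-> [ 0.46  0.33 -0.83  2.36  1.24  0.3   0.32] err 0.0 0.0 mg 0.067 rows 10
```

Call:
{"api": "step_arm", "payload": {
  "increments": [
    [[-1, 1, 6, 1, 0.1, 0, 0.2], [-1, 2, 14, 1, 0.2, 0, 0.4], [-1, 2, 22, 1, 0.2, 0, 0.6], [-1, 2, 30, 1, 0.2, 0, 0.6], [-1, 2, 38, 1, 0.2, 0, 0.6], [-1, 2, 46, 1, 0.2, 0, 0.6], [-1, 2, 50, 1, 0.2, 0, 0.6], [-1, 2, 50, 1, 0.2, 0, 0.6]]
  ]
}}

```text
t: 23.83
eef_pos: [0.5041, 0.0751, 0.0558]
tool_rot: [0.216, -0.093, 0.972, 0.022]
contact_force: [0.6, -0.8, -0.2]
gripper_width: 0.252
grasp_force: 59.2
```

Run:
```python
from fp import *
import cv2
p,R=start();f=p+R.apply(OFF);print('foot in st',1e3*Ro.from_euler('z',-SPSI,degrees=True).apply(f-ST))
runq([F(-15,84,55),F(-40,60,150)],10);
a_=bot.read_camera('scene')['image'];b_=bot.read_camera('top')['image']
im=np.hstack([cv2.resize(a_[180:240,205:345],(500,214),interpolation=cv2.INTER_CUBIC),cv2.resize(b_[195:255,225:309],(300,214),interpolation=cv2.INTER_CUBIC)])
cv2.imwrite('pics/c6.png',im[...,::-1])
```

```text
foot in st [-12.06314415  89.9987491   30.98611218]
now [ 0.4   0.39 -0.79  2.38  1.48  0.31  0.06]
10 [-9.0, -6.0, -23.0, 0.1, 0.0, 0.0]
-> [ 0.46  0.33 -0.83  2.36  1.24  0.3   0.31] err 0.0 0.0 mg 0.065 rows 10
10 [-17.0, -24.0, -97.0, 0.0, 0.0, -0.0]
-> [ 1.15  0.15 -1.4   2.3   0.42  0.4   1.2 ] err 0.0 0.0 mg 0.014 rows 10
```

View pics/c6.png

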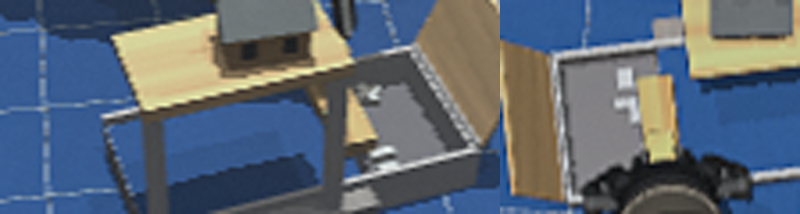

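The board is clear and the chips lie in the tray, at (365,95) and (385,155) in the left crop. I'll take the scraper back over the board to the pad.

Run:
```python
from fp import *
q=runq([F(-13,84,48)],3);q=trk(q,*F(-13,-140,48))
q=trk(q,*F(.6107,-.2796,.05,25,SPSI,False));q=trk(q,*F(.6107,-.2796,.005,25,SPSI,False))
print(ray('top',px('top',425,20),.1))
```

```text
now [ 0.4   0.39 -0.79  2.38  1.48  0.31  0.06]
3 [-8.0, -5.0, -16.0, 0.0, -0.0, -0.0]
-> [ 0.43  0.35 -0.81  2.36  1.3   0.3   0.25] err 0.0 0.0 mg 0.065 rows 3
7 [-0.0, -224.0, -0.0, 0.0, -0.0, 0.0]
-> [ 1.12  0.55 -1.02  2.19  0.92  0.35  1.2 ] err 0.0 0.0 mg 0.067 rows 7
4 [-18.0, -139.0, 6.0, -0.0, 0.0, 0.0]
-> [ 1.3   0.76 -1.1   1.95  0.84  0.54  1.55] err 0.0 0.0 mg 0.192 rows 4
2 [19.0, -0.0, 41.0, -0.0, 0.0, 0.0]
-> [ 1.24  0.8  -1.    1.97  0.93  0.46  1.49] err 0.0 0.0 mg 0.287 rows 2
[ 0.66977345 -0.13298322  0.1       ]
```

Call:
{"api": "step_arm", "payload": {
  "increments": [
    [[-1, -4, -2, -8, 0, 0, 0], [-1, -8, -5, -16, 0, 0, 0], [-1, -8, -5, -16, 0, 0, 0], [-1, -8, -38, -16, 0, 0, 0], [-1, -8, -71, -16, 0, 0, 0], [-1, -8, -104, -16, 0, 0, 0], [-1, -8, -137, -16, 0, 0, 0], [-1, -8, -170, -16, 0, 0, 0], [-1, -8, -203, -16, 0, 0, 0], [-1, -8, -229, -16, 0, 0, 0]]
  ]
}}

```text
t: 24.77
eef_pos: [0.5473, -0.155, 0.0724]
tool_rot: [0.216, -0.09, 0.972, 0.021]
contact_force: [1.2, 0.1, -1.3]
gripper_width: 0.251
grasp_force: 59.2
```

Run:
```python
from fp import *
import cv2
q=runq([F(.6107,-.2796,.05,25,SPSI,False)],8)
# white blobs in the top view: which lie in the tray
im=bot.read_camera('top');c=im['image'].astype(int);D['top']=im
m=((c.min(2)>120)&(c.max(2)-c.min(2)<25)).astype(np.uint8)
Ri=Ro.from_euler('z',-SPSI,degrees=True)
n,_,s,ce=cv2.connectedComponentsWithStats(m)
for i in range(1,n):
    w=1e3*Ri.apply(ray('top',ce[i],.013)-ST)
    if abs(w[0])<58 and -90<w[1]<175:print(s[i,4],s[i,:4],w.round())
```

```text
now [ 1.12  0.56 -1.01  2.19  0.91  0.35  1.21]
8 [-20.0, -135.0, 6.0, -0.0, -0.0, -0.3]
-> [ 1.3   0.76 -1.09  1.95  0.84  0.54  1.55] err 0.0 0.0 mg 0.184 rows 8
1237 [239 200  90  52] [ -3. 115.  13.]
```

Run:
```python
from fp import *
import cv2
im=bot.read_camera('top');c=im['image'].astype(int);D['top']=im
g_=c.min(2);print(np.percentile(g_[200:252,239:300],[10,50,90,99]))
Ri=Ro.from_euler('z',-SPSI,degrees=True)
for T in(150,175,195):
    n,_,s,ce=cv2.connectedComponentsWithStats((g_>T).astype(np.uint8),connectivity=4)
    for i in range(1,n):
        w=1e3*Ri.apply(ray('top',ce[i],.013)-ST)
        if abs(w[0])<62 and -90<w[1]<172:print(T,s[i,4],s[i,2:4],w.round())
```

```text
[ 45. 106. 149. 202.]
150 1 [1 1] [ 36. -84.  13.]
150 1 [1 1] [ 36. -59.  13.]
150 1 [1 1] [ 36. -34.  13.]
150 25 [5 6] [ 40. 114.  13.]
150 30 [7 7] [ 14. 113.  13.]
150 35 [ 7 10] [-38. 103.  13.]
150 170 [85 12] [-57.  60.  13.]
175 19 [4 6] [ 40. 115.  13.]
175 20 [7 7] [ 14. 114.  13.]
175 8 [3 5] [-26. 102.  13.]
175 15 [7 5] [-43. 102.  13.]
175 5 [5 1] [-58. -77.  13.]
175 8 [8 1] [-59. -57.  13.]
175 8 [8 1] [-59. -32.  13.]
175 34 [19  6] [-54. 117.  13.]
175 18 [16  3] [-59.   6.  13.]
175 8 [8 1] [-59.  42.  13.]
175 8 [8 1] [-59.  67.  13.]
175 18 [14  3] [-58. 156.  13.]
195 13 [4 4] [ 40. 114.  13.]
195 9 [3 6] [ 12. 110.  13.]
195 1 [1 1] [ 17. 122.  13.]
195 1 [1 1] [-23. 102.  13.]
195 12 [6 4] [-43. 102.  13.]
195 2 [2 1] [-59. -63.  13.]
195 2 [2 1] [-60. -38.  13.]
195 1 [1 1] [-41. 135.  13.]
195 2 [2 1] [-60. -13.  13.]
195 7 [4 3] [-49. 131.  13.]
195 1 [1 1] [-46. 123.  13.]
195 2 [2 1] [-60.  11.  13.]
195 2 [2 1] [-60.  36.  13.]
195 2 [2 1] [-60.  61.  13.]
195 4 [4 1] [-59.  89.  13.]
195 2 [2 1] [-58. 129.  13.]
195 3 [3 1] [-59. 115.  13.]
195 1 [1 1] [-59. 143.  13.]
195 1 [1 1] [-60. 161.  13.]
```

Call:
{"api": "step_arm", "payload": {
  "increments": [
    [[-1, -3, -20, 1, 0, 0, 0], [-1, -6, -42, 2, 0, 0, 0], [-1, -10, -65, 3, 0, 0, 0], [-1, -13, -90, 4, 0, 0, 0], [-1, -17, -115, 5, 0, 0, 0], [-1, -20, -135, 6, 0, 0, 0], [-1, -20, -135, 6, 0, 0, 0], [-1, -20, -135, 6, 0, 0, 0]]
  ]
}}

```text
t: 25.53
eef_pos: [0.5932, -0.2805, 0.0749]
tool_rot: [0.216, -0.091, 0.972, 0.021]
contact_force: [-0.1, 0.7, -0.9]
gripper_width: 0.251
grasp_force: 59.3
```

Run:
```python
from fp import *
p,R=start();print(p+R.apply(OFF))
runq([F(.6107,-.2796,.0055,25,SPSI,False)],4)
```

```text
[ 0.61221473 -0.27655064  0.05012554]
now [ 1.29  0.75 -1.09  1.95  0.84  0.54  1.54]
4 [20.0, -4.0, 40.0, 0.1, -0.0, -0.2]
-> [ 1.24  0.79 -1.    1.97  0.92  0.46  1.49] err 0.0 0.0 mg 0.286 rows 4
```

Five separate white blobs are in the tray, at roughly x = 40, 14, -26, -43 and -47 mm. Now I lower the scraper onto the pad and release.

Call:
{"api": "step_arm", "payload": {
  "increments": [
    [[-1, 5, -2, 12, 0, 0, 0], [-1, 10, -4, 24, 0, 0, 0], [-1, 15, -4, 33, 0, 0, 0], [-1, 20, -4, 40, 0, 0, 0], [-1, 20, -4, 41, 0, 0, 0], [-1, 20, -4, 41, 0, 0, 0]]
  ]
}}

```text
t: 26.03
eef_pos: [0.5931, -0.2827, 0.0298]
tool_rot: [0.216, -0.093, 0.972, 0.022]
contact_force: [0.5, -0.1, -0.8]
gripper_width: 0.25
grasp_force: 59.3
```

Run:
```python
from fp import *
p,R=start();print(p+R.apply(OFF),bot.get_obs()['contact_force'])
```

```text
[ 0.61209828 -0.2786728   0.00499277] [ 0.48489842 -0.06875003 -0.81890806]
```

Call:
{"api": "step_arm", "payload": {
  "increments": [
    [[-1, 0.4, 0, 0.9, 0, 0, 0], [-1, 0.4, 0, 0.9, 0, 0, 0], [0.7, 0.4, 0, 0.9, 0, 0, 0], [0.7, 0.4, 0, 0.9, 0, 0, 0], [0.7, 0.4, 0, 0.9, 0, 0, 0], [0.7, 0.4, 0, 0.9, 0, 0, 0], [0.7, 0.4, 0, 0.9, 0, 0, 0], [0.7, 0.4, 0, 0.9, 0, 0, 0]]
  ]
}}

```text
t: 26.7
eef_pos: [0.5935, -0.2838, 0.0293]
tool_rot: [0.216, -0.092, 0.972, 0.021]
contact_force: [0.3, 0.3, -0.6]
gripper_width: 0.847
grasp_force: 0.0
```

Call:
{"api": "step_arm", "payload": {
  "increments": [
    [[0.7, 0, 0, -10, 0, 0, 0], [0.7, 0, 0, -25, 0, 0, 0], [0.7, 0, 0, -50, 0, 0, 0], [0.7, 0, 0, -80, 0, 0, 0], [0.7, 0, 0, -110, 0, 0, 0], [0.7, 0, 0, -140, 0, 0, 0], [0.7, 0, 0, -140, 0, 0, 0]]
  ]
}}

```text
t: 27.28
eef_pos: [0.5355, -0.2971, 0.161]
tool_rot: [0.218, -0.092, 0.971, 0.019]
contact_force: [0.8, -0.6, 0.6]
gripper_width: 0.847
grasp_force: 0.0
```

```bash
cat > lidp.py <<'E'
from fp import *
def lidpt(ang,r,off,x=0):
    """point at radius r on the lid at angle ang, off mm out from its outer (away) face"""
    n=np.array([np.sin(ang),np.cos(ang)]) # outward normal (y,z) of the top face, r dir = (-cos, sin)
    y=175-r*np.cos(ang)+off*n[0];zz=40+r*np.sin(ang)+off*n[1];return st(x,y,zz)
E
python3 - <<'E'
from lidp import *
import cv2
print(bot.get_obs()['eef_pos'],(ori(0,-20).inv()*start()[1]).as_rotvec(degrees=True))
# scraper check: top view, tan colour near the pad
c=bot.read_camera('scene');D['scene']=c
b=[((0.6107,-0.2796,.018))]
print(proj('scene',b))
q0=np.array(bot.get_obs()['q']);print(q0.round(2))
rest=None
for ps in(11,-79,101,-34,56,191):
  for t0 in(0,-20,20):
    q=q0.copy();out=[]
    for P,t_,p_ in[((.47,-.15,.33),15,ps*.3),(st(-20,215,300),t0,ps),(st(-20,245,160),t0,ps),(st(-20,235,120),t0,ps),(st(-20,190,132),t0,ps),(st(-20,140,100),t0,ps),(st(-20,110,47),t0,ps)]:
        q,e,ms,J=seg(q,np.array(P),ori(t_,p_),16);out.append((round(float(e)),round(float(min(ms)),2)))
        if e>3:break
    print(ps,t0,out)
E
```

```text
[ 0.53547868 -0.29712933  0.16099251] [ -6.6274879 -24.6929465 -30.2701901]
[[166.73006986 251.29545919]]
[ 1.56  0.67 -1.32  1.98  0.67  0.67  1.72]
11 0 [(0, 0.01), (0, 0.0), (0, 0.16), (0, 0.28), (0, 0.3), (0, 0.3), (0, 0.34)]
11 -20 [(0, 0.01), (0, 0.02), (0, 0.25), (0, 0.33), (0, 0.35), (0, 0.35), (0, 0.38)]
11 20 [(0, 0.01), (40, 0.0)]
-79 0 [(0, 0.01), (0, 0.0), (0, 0.23), (0, 0.34), (0, 0.36), (0, 0.36), (0, 0.4)]
-79 -20 [(0, 0.01), (0, 0.0), (0, 0.21), (0, 0.33), (0, 0.35), (0, 0.36), (0, 0.4)]
-79 20 [(0, 0.01), (7, 0.0)]
101 0 [(0, 0.0), (0, 0.0), (0, 0.09), (0, 0.22), (0, 0.24), (0, 0.24), (0, 0.28)]
101 -20 [(0, 0.0), (0, 0.0), (0, 0.16), (0, 0.26), (0, 0.27), (0, 0.27), (0, 0.3)]
101 20 [(0, 0.0), (0, 0.0), (0, 0.05), (0, 0.21), (0, 0.23), (0, 0.17), (0, 0.15)]
-34 0 [(0, 0.01), (0, 0.01), (0, 0.19), (0, 0.31), (0, 0.33), (0, 0.33), (0, 0.37)]
-34 -20 [(0, 0.01), (0, 0.01), (0, 0.25), (0, 0.34), (0, 0.36), (0, 0.36), (0, 0.39)]
-34 20 [(0, 0.01), (6, 0.0)]
56 0 [(0, 0.01), (0, 0.0), (0, 0.13), (0, 0.26), (0, 0.28), (0, 0.28), (0, 0.31)]
56 -20 [(0, 0.01), (0, 0.01), (0, 0.18), (0, 0.3), (0, 0.32), (0, 0.32), (0, 0.34)]
56 20 [(0, 0.01), (0, 0.0), (0, 0.04), (0, 0.29), (0, 0.29), (0, 0.28), (0, 0.21)]
191 0 [(0, 0.01), (19, 0.01)]
191 -20 [(0, 0.01), (16, 0.0)]
191 20 [(0, 0.01), (18, 0.0)]
```

```bash
date +%T
python3 - <<'E'
from lidp import *
q=runq([((.52,-.26,.34),0,11)])
q=trk(q,st(0,245,300),ori(0,11));q=trk(q,st(0,245,91),ori(0,11))
for A in(1.57,1.1,.6,.2,0):
    y=175-60*np.cos(A)+5*np.sin(A)+15;zz=40+60*np.sin(A)+5*np.cos(A);print(A,y.round(),zz.round());q=trk(q,st(0,y,zz),ori(0,11),4)
E
```

```text
08:56:57
now [ 1.56  0.67 -1.32  1.98  0.67  0.67  1.72]
5 [-70.0, 38.0, -167.0, -0.1, 25.2, -0.2]
-> [ 1.27  0.52 -1.32  1.54  0.5   1.47  1.7 ] err 0.0 0.0 mg 0.041 rows 5
10 [-57.0, 348.0, 29.0, -0.0, -0.0, 0.0]
4 [-23.0, 139.0, 11.0, -0.0, -0.0, 0.0]
-> [ 0.39  0.47 -1.26  1.66  0.45  1.35  0.82] err 0.0 0.0 mg 0.033 rows 14
6 [-0.0, 0.0, 209.0, -0.0, -0.0, -0.0]
-> [ 0.25  0.67 -1.08  1.89  0.7   1.02  0.63] err 0.0 0.0 mg 0.154 rows 6
1.57 195.0 100.0
4 [0.0, -50.0, -9.0, -0.0, 0.0, -0.0]
-> [ 0.36  0.65 -1.1   1.9   0.68  1.02  0.72] err 0.0 0.0 mg 0.314 rows 4
1.1 167.0 96.0
4 [0.0, -28.0, 4.0, -0.0, -0.0, -0.0]
-> [ 0.41  0.65 -1.09  1.91  0.69  1.01  0.76] err 0.0 0.0 mg 0.314 rows 4
0.6 143.0 78.0
4 [0.0, -24.0, 18.0, -0.0, -0.0, -0.0]
-> [ 0.44  0.67 -1.07  1.93  0.71  0.98  0.79] err 0.0 0.0 mg 0.317 rows 4
0.2 132.0 57.0
4 [0.0, -11.0, 21.0, -0.0, -0.0, -0.0]
-> [ 0.44  0.69 -1.05  1.95  0.75  0.95  0.78] err 0.0 0.0 mg 0.338 rows 4
0 130.0 45.0
4 [0.0, -2.0, 12.0, -0.0, 0.0, -0.0]
-> [ 0.43  0.71 -1.03  1.95  0.77  0.93  0.77] err 0.0 0.0 mg 0.364 rows 4
```

Call:
{"api": "step_arm", "payload": {
  "increments": [
    [[0.7, -12, 6, -28, 0, 4.2, 0], [0, -23, 13, -56, 0, 8.4, 0], [-1, -35, 19, -84, 0, 12.6, 0], [-1, -47, 25, -111, 0, 16.8, 0], [-1, -58, 32, -139, 0, 21, 0], [-1, -70, 38, -167, 0, 25.2, 0], [-1, -70, 38, -167, 0, 25.2, 0]]
  ],
  "force": 40
}}

```text
t: 27.92
eef_pos: [0.525, -0.2551, 0.3433]
tool_rot: [0.001, -0.098, 0.995, -0.0]
contact_force: [0.4, 1.2, 0.6]
gripper_width: 0.004
grasp_force: 0.0
```

Call:
{"api": "step_arm", "payload": {
  "increments": [
    [[-1, -6, 35, 3, 0, 0, 0], [-1, -11, 70, 6, 0, 0, 0], [-1, -17, 104, 9, 0, 0, 0], [-1, -23, 139, 12, 0, 0, 0], [-1, -29, 174, 14, 0, 0, 0], [-1, -34, 209, 17, 0, 0, 0], [-1, -40, 244, 20, 0, 0, 0], [-1, -46, 278, 23, 0, 0, 0], [-1, -51, 313, 26, 0, 0, 0], [-1, -57, 348, 29, 0, 0, 0]]
  ]
}}

```text
t: 28.75
eef_pos: [0.5104, 0.0946, 0.3076]
tool_rot: [-0.001, -0.095, 0.995, 0.0]
contact_force: [0.4, -0.3, 0.5]
gripper_width: -0.001
grasp_force: 0.0
```

Run:
```python
from lidp import *
q=runq([(st(0,247,300),ori(0,11))]);q=trk(q,st(0,247,91),ori(0,11))
```

```text
now [ 0.73  0.39 -1.3   1.73  0.38  1.33  1.11]
4 [-23.0, 139.0, 7.0, 0.0, -0.3, -0.1]
-> [ 0.37  0.45 -1.24  1.66  0.44  1.34  0.83] err 0.0 0.0 mg 0.111 rows 4
6 [-0.0, 0.0, 209.0, -0.0, -0.0, -0.0]
-> [ 0.23  0.66 -1.05  1.89  0.68  1.01  0.64] err 0.0 0.0 mg 0.180 rows 6
```

Call:
{"api": "step_arm", "payload": {
  "increments": [
    [[-1, -6, 35, 2, 0, 0, 0], [-1, -12, 70, 4, 0, 0, 0], [-1, -17, 105, 5, 0, 0, 0], [-1, -23, 142, 7, 0, 0, 0], [-1, -23, 142, 7, 0, 0, 0], [-1, -23, 142, 7, 0, 0, 0]]
  ]
}}

```text
t: 29.25
eef_pos: [0.5051, 0.2402, 0.3011]
tool_rot: [-0.002, -0.098, 0.995, 0.001]
contact_force: [-0.3, -1.0, -0.0]
gripper_width: 0.004
grasp_force: 0.0
```

Call:
{"api": "step_arm", "payload": {
  "increments": [
    [[-1, 0, 0, 35, 0, 0, 0], [-1, 0, 0, 70, 0, 0, 0], [-1, 0, 0, 105, 0, 0, 0], [-1, 0, 0, 140, 0, 0, 0], [-1, 0, 0, 175, 0, 0, 0], [-1, 0, 0, 208, 0, 0, 0], [-1, 0, 0, 208, 0, 0, 0]]
  ]
}}

```text
t: 29.83
eef_pos: [0.5033, 0.2322, 0.0873]
tool_rot: [-0.006, -0.094, 0.996, -0.002]
contact_force: [-0.4, -1.1, 0.4]
gripper_width: 0.001
grasp_force: 0.0
```

Run:
```python
from lidp import *
p,R=start();print('st',1e3*Ro.from_euler('z',-SPSI,degrees=True).apply(p-ST),bot.get_obs()['contact_force'])
for A in(1.8,1.57,1.3,1.1,.85,.6,.4,.2,.1,0):
    y=175-60*np.cos(A)+5*np.sin(A)+15;zz=40+60*np.sin(A)+5*np.cos(A);print(A,(1e3*R.inv().apply(st(0,y,zz)-p)).round())
```

```text
st [ -2.54992947 244.03721759  87.30646397] [-0.37482364 -1.13828731  0.43707392]
1.8 [ -3. -36. -10.]
1.57 [ -3. -49. -13.]
1.3 [ -3. -65. -12.]
1.1 [ -3. -77.  -8.]
0.85 [ -3. -90.  -1.]
0.6 [  -3. -101.    9.]
0.4 [  -3. -107.   20.]
0.2 [  -3. -112.   31.]
0.1 [  -3. -113.   37.]
0 [  -3. -114.   43.]
```

Call:
{"api": "step_arm", "payload": {
  "increments": [
    [[-1, -1, -18, -5, 0, 0, 0], [-1, -2, -30, -9, 0, 0, 0], [-1, -3, -40, -11, 0, 0, 0], [-1, -3, -49, -13, 0, 0, 0], [-1, -3, -57, -13, 0, 0, 0], [-1, -3, -65, -12, 0, 0, 0], [-1, -3, -71, -10, 0, 0, 0], [-1, -3, -77, -8, 0, 0, 0], [-1, -3, -84, -5, 0, 0, 0], [-1, -3, -90, -1, 0, 0, 0]]
  ]
}}

```text
t: 30.67
eef_pos: [0.5264, 0.1488, 0.0942]
tool_rot: [-0.001, -0.095, 0.995, 0.001]
contact_force: [0.2, -0.2, -0.1]
gripper_width: 0.002
grasp_force: 0.0
```

Run:
```python
from lidp import *
p,R=start();print('st',1e3*Ro.from_euler('z',-SPSI,degrees=True).apply(p-ST),bot.get_obs()['contact_force'])
for A in(.6,.4,.2,.1,0):
    y=175-60*np.cos(A)+5*np.sin(A)+15;zz=40+60*np.sin(A)+5*np.cos(A);print(A,(1e3*R.inv().apply(st(0,y,zz)-p)).round())
```

```text
st [  4.34718639 157.83322583  94.18859453] [ 0.18640821 -0.20203888 -0.06750939]
0.6 [  4. -15.  16.]
0.4 [  4. -21.  26.]
0.2 [  4. -26.  37.]
0.1 [  4. -27.  43.]
0 [  4. -28.  49.]
```

```bash
cat >> lidp.py <<'E'
import cv2
def lidfit(n):
    c=bot.read_camera(n);im=c['image'].astype(int);m=((im[...,0]-im[...,2]>25)&(im[...,0]>70))
    D[n]=c;S=[]
    for A in np.arange(0,2.3,.05):
        P=np.array([st(x,175-r*np.cos(A),40+r*np.sin(A)) for x,r in((-64,0),(64,0),(64,86),(-64,86))])
        k=np.zeros(m.shape,np.uint8);cv2.fillPoly(k,[np.round(proj(n,P)).astype(np.int32)],1);k=k>0
        S.append((round(float((k&m).sum()/max(k.sum(),1)),2),int(k.sum()),round(float(A),2)))
    return sorted(S,key=lambda s:-s[0]*s[1]**.3)[:5]
E
python3 - <<'E'
from lidp import *
for n in('scene','top'):print(n,lidfit(n))
E
```

```text
scene [(0.79, 969, 2.0), (0.79, 940, 1.95), (0.77, 1001, 2.1), (0.77, 999, 2.05), (0.74, 1038, 2.15)]
top [(0.49, 659, 2.0), (0.5, 595, 1.95), (0.47, 720, 2.05), (0.49, 542, 1.9), (0.44, 762, 2.1)]
```

Run:
```python
from lidp import *
i0=cv2.imread('pics/scene0.png')[...,::-1].astype(int);c=bot.read_camera('scene');im=c['image'].astype(int)
A=2.04
for A in(2.04,1.2,.8):
    P=np.array([st(x,175-r*np.cos(A),40+r*np.sin(A)) for x,r in((-64,0),(64,0),(64,86),(-64,86))])
    print(A,proj('scene',P).round().tolist())
p,R=start();print('tcp px',proj('scene',p).round())
def ch(v):
    r,g,b=v
    if max(v)<50:return '#'
    if r-b>25:return 'w'
    if b-r>25:return '.'
    return '+' if min(v)>110 else '-'
for nm,I in(('before',i0),('now',im)):
    print(nm)
    for y in range(150,232,2):print(''.join(ch(I[y,x]) for x in range(250,372,2)))
```

```text
2.04 [[320.0, 191.0], [339.0, 220.0], [356.0, 196.0], [335.0, 167.0]]
1.2 [[320.0, 191.0], [339.0, 220.0], [331.0, 200.0], [312.0, 171.0]]
0.8 [[320.0, 191.0], [339.0, 220.0], [320.0, 208.0], [302.0, 179.0]]
tcp px [[326. 193.]]
before
++++++++++++------------------------------------------+++++++
+++++++++++++++++++------------------------------------------
+++++++++++++++++++++++--------------------------------------
+++++++++++++++++++++++------------------------------------++
+++++++++++++++++++++++++++---------------------.......-+++++
++++++++++++++++++++++++++++++++++--................-++++++++
+++++++++++++++++++++...........................-++++++++++++
+++++++++.....................................+++++++++++++++
...........................................++++++++++++++++++
...........................................++++++++++++++++++
..........................................ww+++++++++++++++++
.........................................www.++++++++++++++++
....................-....................wwww.+++++++++++++++
.............++------...................wwwwww.+++++++++++
[... 3523 characters left out ...]
wwwwww............
---www--...............-----+++++++++-----wwwwwww............
---....................-----+++++++++------wwwww.............
-......................------+++++++++------www-.............
.......................---------------------www..............
.......................----------------------w...............
-......................------+----------------...............
-......................---.--++++---------++-.-..............
-......................---.-----------++-----................
-......................---..---+++++---------................
-......................---..--++-------------................
-......................---++----------------.................
```

```bash
date +%T
python3 - <<'E'
from lidp import *
p,R=start();print(proj('scene',[p,p+[0,0,.016],st(0,244,87),st(0,214,117)]).round(1), bot.get_obs()['gripper_width'])
for P in(st(0,158,200),st(0,250,200),st(0,250,68)):print((1e3*R.inv().apply(P-p)).round())
E
```

```text
08:59:25
[[325.9 192.6]
 [326.4 188. ]
 [353.7 187.1]
 [345.1 180.8]] -0.0019777853355606397
[   4.    0. -106.]
[   4.   92. -106.]
[ 4. 92. 26.]
```

Call:
{"api": "step_arm", "payload": {
  "increments": [
    [[-1, 4, 0, -35, 0, 0, 0], [-1, 4, 0, -70, 0, 0, 0], [-1, 4, 0, -106, 0, 0, 0], [-1, 4, 30, -106, 0, 0, 0], [-1, 4, 62, -106, 0, 0, 0], [-1, 4, 94, -106, 0, 0, 0], [-1, 4, 94, -106, 0, 0, 0], [-1, 4, 94, -70, 0, 0, 0], [-1, 4, 94, -35, 0, 0, 0], [-1, 4, 94, 0, 0, 0, 0]]
  ]
}}

```text
t: 31.65
eef_pos: [0.5048, 0.2418, 0.0939]
tool_rot: [-0.0, -0.095, 0.995, 0.001]
contact_force: [0.5, -0.8, -0.9]
gripper_width: 0.001
grasp_force: 0.0
```

Call:
{"api": "step_arm", "payload": {
  "increments": [
    [[-1, 0, 0, 13, 0, 0, 0], [-1, 0, 0, 26, 0, 0, 0], [-1, 0, 0, 26, 0, 0, 0]]
  ]
}}

```text
t: 31.9
eef_pos: [0.5037, 0.2407, 0.0672]
tool_rot: [-0.002, -0.095, 0.995, 0.001]
contact_force: [0.4, -0.2, -1.2]
gripper_width: -0.001
grasp_force: 0.0
```

Run:
```python
from lidp import *
p,R=start();print('st',1e3*Ro.from_euler('z',-SPSI,degrees=True).apply(p-ST),bot.get_obs()['contact_force'])
c=bot.read_camera('scene');im=c['image'].astype(int)
print(proj('scene',[p,p+[0,0,.073]]).round(1))
def ch(v):
    r,g,b=v
    if max(v)<50:return '#'
    if r-b>25:return 'w'
    if b-r>25:return '.'
    return '+' if min(v)>110 else '-'
for y in range(140,222,2):print(y,''.join(ch(im[y,x]) for x in range(300,390,1)))
```

```text
st [ -0.57195936 252.41140481  67.23864661] [ 0.43296044 -0.24976246 -1.22236144]
[[355.4 191.8]
 [358.9 171.1]]
140 ++++++++++++++++++++++++++++++++++++++++++++++++++-#############################-+++++++++
142 ++++++++++++++++++++++++++++++++++++++++++++++++++##############################++++++++++
144 ++++++++++++++++++++++++++++++++++++++++++++++++++#############################-++++++++++
146 ++++++++++++++++++++++++++++++++++++++++++++++++++#############################+++++++++++
148 ++++++++++++++++++++++++++++++++++++++++++++++++++############################-+++++++++++
150 +++++++++++++++++++++++++++++++++++++++++++++++++-############################-+++++++++++
152 ++++++++++++++++++++++++++++++++++++++++++++++++##############################---+++++++++
154 +++++++++++++++++++++++++++++++++++++++++++++++-#-############################--#--+++++++
156 +++++++++++++++++++++++++++++++++++++++++++++++--###########################-----###-+++++
158 ++++++++++++++++++++++++++++++++++++++++++..-----##########################-----###-++++++
160 +++++++++++++++++................
[... 2207 characters left out ...]
...................................
208 ---------------------------------wwwwwwwwwwwwwww-.........................................
210 ---+------------------------------wwwwwwwwwwwww-..........................................
212 ---+--------------------------------wwwwwwwww--...........................................
214 ---+---------------------------------wwwwwww--............................................
216 ----+---------------------------------wwwww-..............................................
218 ----------------------------------------ww-...............................................
220 -------+++-------------------------------...................---....-......................
```

Call:
{"api": "step_arm", "payload": {
  "increments": [
    [[-1, 0, -18, -3, 0, 0, 0], [-1, 0, -33, -7, 0, 0, 0], [-1, 0, -45, -11, 0, 0, 0], [-1, 0, -57, -15, 0, 0, 0], [-1, 0, -57, -15, 0, 0, 0]]
  ]
}}

```text
t: 32.37
eef_pos: [0.5177, 0.1836, 0.086]
tool_rot: [0.001, -0.093, 0.996, 0.001]
contact_force: [0.2, -0.7, -0.2]
gripper_width: 0.001
grasp_force: 0.0
```

Run:
```python
from lidp import *
p,R=start();print('st',1e3*Ro.from_euler('z',-SPSI,degrees=True).apply(p-ST),bot.get_obs()['contact_force'],bot.get_obs()['q'].round(2))
print(lidfit('scene'))
```

```text
st [  2.38355312 193.62260101  86.0482289 ] [ 0.18225823 -0.67362035 -0.18860434] [ 0.33  0.65 -1.05  1.91  0.68  0.99  0.72]
[(0.1, 679, 1.65), (0.1, 623, 1.6), (0.08, 743, 1.7), (0.07, 774, 1.75), (0.07, 594, 1.55)]
```

Call:
{"api": "step_arm", "payload": {
  "increments": [
    [[-1, 0, -6, 2, 0, 0, 0], [-1, 0, -11, 4, 0, 0, 0], [-1, 0, -18, 6, 0, 0, 0], [-1, 0, -24, 8, 0, 0, 0], [-1, 0, -30, 11, 0, 0, 0], [-1, 0, -36, 14, 0, 0, 0], [-1, 0, -41, 19, 0, 0, 0], [-1, 0, -46, 24, 0, 0, 0], [-1, 0, -46, 24, 0, 0, 0]]
  ]
}}

```text
t: 33.17
eef_pos: [0.5238, 0.1378, 0.0581]
tool_rot: [-0.002, -0.094, 0.996, 0.0]
contact_force: [0.3, -0.3, -0.3]
gripper_width: -0.002
grasp_force: 0.0
```

Run:
```python
from lidp import *
p,R=start();print('st',1e3*Ro.from_euler('z',-SPSI,degrees=True).apply(p-ST),bot.get_obs()['contact_force'])
print(lidfit('scene'),lidfit('top'))
```

```text
st [ -0.30454087 147.5318395   58.09099207] [ 0.25823649 -0.27304252 -0.33522539]
[(0.62, 314, 0.85), (0.63, 243, 0.9), (0.51, 363, 0.8), (0.55, 186, 0.95), (0.43, 411, 0.75)] [(0.37, 772, 0.9), (0.39, 616, 1.05), (0.38, 660, 1.0), (0.37, 712, 0.95), (0.39, 573, 1.1)]
```

Call:
{"api": "step_arm", "payload": {
  "increments": [
    [[-1, 0, -5, 6, 0, 0, 0], [-1, 0, -8, 11, 0, 0, 0], [-1, 0, -10, 16, 0, 0, 0], [-1, 0, -11, 20, 0, 0, 0], [-1, 0, -11, 20, 0, 0, 0]]
  ]
}}

```text
t: 33.68
eef_pos: [0.5256, 0.1283, 0.0384]
tool_rot: [-0.002, -0.094, 0.996, 0.0]
contact_force: [0.0, 0.2, 0.3]
gripper_width: 0.001
grasp_force: 0.0
```

Run:
```python
from lidp import *
p,R=start();print('st',1e3*Ro.from_euler('z',-SPSI,degrees=True).apply(p-ST),bot.get_obs()['contact_force'])
print(lidfit('scene'),lidfit('top'))
```

```text
st [ -0.32490433 137.80559746  38.40784942] [0.00418697 0.23429479 0.28109402]
[(0.74, 732, 0.45), (0.72, 762, 0.4), (0.73, 664, 0.5), (0.69, 797, 0.35), (0.65, 846, 0.3)] [(0.38, 911, 0.75), (0.37, 995, 0.65), (0.36, 1081, 0.55), (0.37, 951, 0.7), (0.36, 1037, 0.6)]
```

Call:
{"api": "step_arm", "payload": {
  "increments": [
    [[-1, 0, -2, 4, 0, 0, 0], [-1, 0, -3, 8, 0, 0, 0], [-1, 0, -3, 10, 0, 0, 0], [-1, 0, -3, 10, 0, 0, 0]]
  ]
}}

```text
t: 34.12
eef_pos: [0.5265, 0.1258, 0.0289]
tool_rot: [-0.001, -0.095, 0.996, 0.001]
contact_force: [0.1, 0.3, -0.7]
gripper_width: 0.001
grasp_force: 0.0
```

Run:
```python
from lidp import *
p,R=start();print('st',1e3*Ro.from_euler('z',-SPSI,degrees=True).apply(p-ST),bot.get_obs()['contact_force'])
print(lidfit('scene')[:3]);a_=bot.read_camera('scene')
print(proj('scene',p).round())
def ch(v):
    r,g,b=v
    if max(v)<50:return '#'
    if r-b>25:return 'w'
    if b-r>25:return '.'
    return '+' if min(v)>110 else '-'
for y in range(160,226,2):print(y,''.join(ch(a_['image'][y,x].astype(int)) for x in range(280,350,1)))
```

```text
st [2.91862794e-02 1.35189093e+02 2.89445235e+01] [ 0.13840287  0.3061687  -0.68061706]
[(0.73, 846, 0.3), (0.71, 887, 0.25), (0.68, 930, 0.2)]
[[316. 211.]]
160 ++++++++++++++++++++++++++-#############################..............
162 ++++++++++++...............#############################............++
164 ..........................-#############################.....+++++++++
166 ..........................-############################+++++++++++++++
168 ..........................-############################.++++++++++++++
170 ..........................-############################...++++++++++++
172 ..........................##############################----++++++++++
174 .........-+-.............###############################----.+++++++++
176 +++++--+++++............-#############################-------#..++++++
178 ++++++++++++-..........--############################------###-...++++
180 ++++++++++++++...###----####################################........++
182 +++++++++++++--..#---####-...#############################-...........
184 +++++++++++++-ww-.######-#.....#######
[... 832 characters left out ...]
wwwww--..................
208 ...............--------wwwwwwwwwwwwwwwwwwwwwwwwwwwww-.................
210 ................---------wwwwwwwwwwwwwwwwwwwwwwwwwwww++...............
212 ................----------wwwwwwwwwwwwwwwwwwwwwwwwwwww-...............
214 ................-----------wwwwwwwwwwwwwwwwwwwwwwwwwwww++.............
216 ...............-------------wwwwwwwwwwwwwwwwwwwwwwwwwwwww+............
218 ...............--------------wwwwwwwwwwwwwwwwwwwwwwwwwwwww++..........
220 ...............-------------+-wwwwwwwwwwwwwwwwwwwwwwwwwww-w-..........
222 ...............-------.------+---------------------------++...........
224 ...............-------..-----------------------++-++-------...........
```

Call:
{"api": "step_arm", "payload": {
  "increments": [
    [[-1, 0, 0, 3, 0, 0, 0], [-1, 0, 0, 6, 0, 0, 0], [-1, 0, 0, 6, 0, 0, 0]]
  ]
}}

```text
t: 34.47
eef_pos: [0.5266, 0.126, 0.023]
tool_rot: [-0.001, -0.095, 0.996, 0.001]
contact_force: [-0.0, -0.0, 0.8]
gripper_width: -0.002
grasp_force: 0.0
```

Call:
{"api": "step_arm", "payload": {
  "increments": [
    [[-1, 0, 0, 3, 0, 0, 0], [-1, 0, 0, 3, 0, 0, 0]]
  ]
}}

```text
t: 34.63
eef_pos: [0.5266, 0.126, 0.0201]
tool_rot: [-0.001, -0.095, 0.996, 0.001]
contact_force: [0.4, -0.2, -0.8]
gripper_width: 0.003
grasp_force: 0.0
```

Run:
```python
from lidp import *
p,R=start();print('st',1e3*Ro.from_euler('z',-SPSI,degrees=True).apply(p-ST),bot.get_obs()['contact_force'])
print(lidfit('scene')[:4])
```

```text
st [  0.1659785  135.42363542  20.0838854 ] [ 0.42504751 -0.15527177 -0.80481645]
[(0.69, 966, 0.1), (0.69, 948, 0.15), (0.68, 984, 0.05), (0.68, 930, 0.2)]
```

Call:
{"api": "step_arm", "payload": {
  "increments": [
    [[-1, 0, 0, 2, 0, 0, 0], [-1, 0, 0, 3, 0, 0, 0], [-1, 0, 0, 3, 0, 0, 0]]
  ]
}}

```text
t: 34.93
eef_pos: [0.5265, 0.126, 0.0173]
tool_rot: [-0.001, -0.095, 0.996, 0.001]
contact_force: [-0.4, -0.5, 0.2]
gripper_width: -0.0
grasp_force: 0.0
```

Call:
{"api": "step_arm", "payload": {
  "increments": [
    [[-1, 0, 0, 1, 0, 0, 0], [-1, 0, 0, 2, 0, 0, 0], [-1, 0, 0, 2, 0, 0, 0]]
  ]
}}

```text
t: 35.18
eef_pos: [0.5266, 0.1261, 0.017]
tool_rot: [-0.001, -0.095, 0.996, -0.0]
contact_force: [-6.0, -4.8, 19.3]
gripper_width: 0.002
grasp_force: 9.2
```

```bash
date +%T
python3 - <<'E'
from lidp import *
p,R=start();print('st',1e3*Ro.from_euler('z',-SPSI,degrees=True).apply(p-ST),bot.get_obs()['contact_force'])
print(lidfit('scene')[:4])
E
```

```text
09:01:12
st [  0.21839726 135.47808825  16.99127552] [-6.04381801 -4.7600913  19.2735363 ]
[(0.68, 984, 0.05), (0.68, 966, 0.1), (0.66, 1037, 0.0), (0.67, 948, 0.15)]
```

Call:
{"api": "step_arm", "payload": {
  "increments": [
    [[-1, 0, 0, -5, 0, 0, 0], [-1, 0, 0, -25, 0, 0, 0], [-1, 0, 0, -60, 0, 0, 0], [-1, 0, 0, -100, 0, 0, 0], [-1, 0, 0, -140, 0, 0, 0], [-1, 0, 0, -180, 0, 0, 0], [-1, 0, 0, -220, 0, 0, 0], [-1, 0, 30, -240, 0, 0, 0], [-1, 0, 60, -240, 0, 0, 0], [-1, 0, 90, -240, 0, 0, 0]]
  ]
}}

```text
t: 36.07
eef_pos: [0.5109, 0.2152, 0.2574]
tool_rot: [0.0, -0.094, 0.996, 0.001]
contact_force: [0.8, 0.4, -0.1]
gripper_width: 0.0
grasp_force: 0.0
```

Run:
```python
from lidp import *
c=bot.read_camera('scene');im=c['image'].astype(int);D['scene']=c
def ch(v):
    r,g,b=v
    if max(v)<50:return '#'
    if r-b>25:return 'w'
    if b-r>25:return '.'
    return '+' if min(v)>110 else '-'
for A in(0,.07,.14,.2):
    print(A,proj('scene',[st(x,175-86*np.cos(A)-5*np.sin(A)*0,42.5+86*np.sin(A)) for x in(-64,64)]).round(1).tolist())
for y in range(174,232,2):print(y,''.join(ch(im[y,x]) for x in range(270,350,1)))
# scraper on the pad
for y in range(225,285,3):print(y,''.join(ch(im[y,x]) for x in range(130,210,2)))
m=[proj('scene',Ro.from_euler('z',SPSI,degrees=True).apply(np.array(k)/1e3)+[.6122,-.2787,.004])[0].round().tolist() for k in((-25,0,56),(45,15,14),(45,-15,14))];print(m)
```

```text
0 [[292.6, 196.6], [309.5, 226.9]]
0.07 [[292.8, 195.0], [309.7, 225.2]]
0.14 [[293.0, 193.3], [310.1, 223.6]]
0.2 [[293.4, 191.9], [310.5, 222.1]]
174 ...................---.................................................+++++++++
176 .....+++++++++---+++++....................................................++++++
178 +++--+++++++++++++++++-........................................--...........++++
180 +++++++++++++++++++---++......................................................++
182 +++++++++++++-+++++++--ww.......................................................
184 ++++++++++++++++--+++--+ww+.....................................................
186 +++++++++++++++++-++++-+www+....................................................
188 +++++-+++++++++++++----wwwwww...................................................
190 +++++++----------#----wwwwwwww..................................................
192 ---####--------###---wwwwwwwwww............-+wwwwww++...........................
194 ---####-------####---wwwwwwwwwww...++wwwwwwwwwwwwwww++..........................
196 ---###-------
[... 1761 characters left out ...]
-wwwwwww+............
243 +...........www---w-wwwwwwww............
246 +.......wwwwwwww-w--wwwwwwww............
249 ........wwwwwwww--wwwwwwwwwww...........
252 ........+wwwwwwwwwwwwwwwwwwww...........
255 .........wwwwwwwwwwwwwwwwwwwww..........
258 .........wwwwwwwwwwwwwwwwwwwww..........
261 .........+wwwwwwwwwwwwwwwwwwww-.........
264 ..........wwwwwwwwwwwwwwwwwwwww........-
267 ..........wwwwwwww-----wwwwwwww+........
270 ..........wwwwwww-wwwwwwwwww............
273 ...........wwwwwwwwwww-.................
276 ...........wwwwww-......................
279 ...........--...........................
282 ........................................
[[163.0, 234.0], [176.0, 263.0], [163.0, 266.0]]
```

```bash
python3 -c "
from station import bot
print(bot.hand_in())"
```

```text
the job is handed in; nothing more can be done
None
```

I handed the job in with all five chips in the tray, the scraper released on the cork pad and the lid folded shut. That is by my own camera and force checks; the hand-in returned no verdict.

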